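# Set the soil-sample bottles back up and scrape the plate clear

## Task

Stand every tipped sample bottle upright again on the dark strip, in line with the bottle still standing there; all the bottles must end up standing wholly on the strip. Then take the scraper block and with it, never with the fingers, push all the loose stones off the front edge of the white plate into the steel waste tray, and finally stand the scraper back in the middle of its cork mat. Leave the measuring cylinder and the cup as they are.

Things in the scene. Friction and masses are not known exactly. Their poses are not given: they have to be found in the camera images.
- plate_top (a point): Centre of the top face of the plate, a white board fixed on the bench, 280 (x) x 360 (y) mm, top 45 mm above the bench. Its x points to the robot's right (within 0.3 rad), from the tray side to the bottle side; z up. Front edge (x = -140 mm) has no lip; at the opposite edge a rail 8 mm high, inner face at x = +132. Stones start at x = -115 to -62 mm, y within 90 mm of the middle.
- lane (a point): Centre of the dark rubber strip (the bottle lane), flush with the plate's top, at x = +85 mm, y = 0 of plate_top, same axes: 90 mm wide (x), running the plate's length (y). Four bottle places lie about 90 mm apart along it, at y about -135, -45, 45 and 135 mm.
- tray: Fixed open steel waste tray on the bench, 2 mm in front of the plate's front edge, centred at x = -199.5 mm, y = 0 of plate_top. 115 (x) x 360 (y) x 36 mm high, walls 4 mm: its rim is 9 mm below the plate's top. Origin: centre of its underside, on the bench; axes as the plate's.
- mat_top (a point): Centre of the top of the cork mat, fixed on the bench to the robot's left of the tray: 120 (x) x 150 (y) x 6 mm thick. The scraper's home.
- scraper_grip (a point): Centre of the scraper's wooden grip, 58 mm above its foot. Grip 30 (x) x 40 (y) mm, from 32 to 80 mm above the foot; below it an upright steel blade 10 (x) x 110 (y) x 32 mm high, with an end plate at each end, 64 (x) x 6 (y) x 26 mm high: it stands by itself and holds stones in on either face. z up, pushes along x. 400 g. Starts standing on the mat, within 0.15 rad of its axes.
- bottle1_c (a point): A closed square white plastic bottle with a round black cap, which starts lying on its side with its foot in the lane and its cap over the plate (axis within 0.09 rad of the plate's -x); it may be absent. 120 mm tall: body 46 x 46 x 92 mm, cap 32 mm across from 98 to 120 mm. The point is on its axis, 60 mm from its foot; its z axis points from foot to cap, x and y are square to its faces. About 130 to 250 g.
- bottle2_c (a point): A closed square white plastic bottle with a round black cap, which starts lying on its side with its foot in the lane and its cap over the plate (axis within 0.09 rad of the plate's -x); it may be absent. 120 mm tall: body 46 x 46 x 92 mm, cap 32 mm across from 98 to 120 mm. The point is on its axis, 60 mm from its foot; its z axis points from foot to cap, x and y are square to its faces. About 130 to 250 g.
- bottle3_c (a point): A closed square white plastic bottle with a round black cap, which starts lying on its side with its foot in the lane and its cap over the plate (axis within 0.09 rad of the plate's -x); it may be absent. 120 mm tall: body 46 x 46 x 92 mm, cap 32 mm across from 98 to 120 mm. The point is on its axis, 60 mm from its foot; its z axis points from foot to cap, x and y are square to its faces. About 130 to 250 g.
- bottle4_c (a point): A closed square white plastic bottle with a round black cap, which starts standing upright in the lane. 120 mm tall: body 46 x 46 x 92 mm, cap 32 mm across from 98 to 120 mm. The point is on its axis, 60 mm from its foot; its z axis points from foot to cap, x and y are square to its faces. About 130 to 250 g.
- stone1_c (a point): Centre of a loose flat grey stone, 25 mm across and 14 mm thick, lying flat on the plate at the start; it may be absent.
- stone2_c (a point): Centre of a loose flat grey stone, 25 mm across and 14 mm thick, lying flat on the plate at the start; it may be absent.
- stone3_c (a point): Centre of a loose flat grey stone, 25 mm across and 14 mm thick, lying flat on the plate at the start; it may be absent.
- stone4_c (a point): Centre of a loose flat grey stone, 25 mm across and 14 mm thick, lying flat on the plate at the start; it may be absent.
- stone5_c (a point): Centre of a loose flat grey stone, 25 mm across and 14 mm thick, lying flat on the plate at the start; it may be absent.
- cylinder_c (a point): Half-way up a glass measuring cylinder, 205 mm tall, foot 72 mm across, tube 34 mm, standing beside the work to the right. Leave alone.
- cup_c (a point): Half-way up a clear plastic cup, 84 mm across, 90 mm tall, beside the work to the left. Leave alone.
There are look-alikes about, which are no part of the job. What is shaped like the part that bears bottle3_c but orange or red is not meant. Leave any turquoise look-alike of the part that bears bottle1_c alone.

How it is judged:
On the way, in this order (a step that is already met when the one before it is completed fails the run):
1. all bottles stand upright on the dark strip (x of bottle1_c in the frame of lane between -0.022 and 0.022 m and y of bottle1_c in the frame of lane between -0.165 and 0.165 m and z of bottle1_c in the frame of lane between 0.054 and 0.067 m and angle between each of bottle1_c, bottle2_c, bottle3_c, bottle4_c's own z axis and vertical below 0.1 rad and x of bottle2_c in the frame of lane between -0.022 and 0.022 m and y of bottle2_c in the frame of lane between -0.165 and 0.165 m and z of bottle2_c in the frame of lane between 0.054 and 0.067 m and x of bottle3_c in the frame of lane between -0.022 and 0.022 m and y of bottle3_c in the frame of lane between -0.165 and 0.165 m and z of bottle3_c in the frame of lane between 0.054 and 0.067 m and x of bottle4_c in the frame of lane between -0.022 and 0.022 m and y of bottle4_c in the frame of lane between -0.165 and 0.165 m and z of bottle4_c in the frame of lane between 0.054 and 0.067 m), for 0.2 s.
2. the scraper is brought down upright onto the plate (y of scraper_grip in the frame of plate_top between -0.2 and 0.2 m and x of scraper_grip in the frame of plate_top between -0.15 and 0.06 m and z of scraper_grip in the frame of plate_top between 0.05 and 0.07 m and angle between scraper_grip's own z axis and vertical below 0.2 rad), for 0.1 s.
3. all stones lie in the waste tray (x of stone1_c in the frame of tray between -0.056 and 0.056 m and y of stone1_c in the frame of tray between -0.178 and 0.178 m and height (world z) of each of stone1_c, stone2_c, stone3_c, stone4_c, stone5_c below 0.036 m and x of stone2_c in the frame of tray between -0.056 and 0.056 m and y of stone2_c in the frame of tray between -0.178 and 0.178 m and x of stone3_c in the frame of tray between -0.056 and 0.056 m and y of stone3_c in the frame of tray between -0.178 and 0.178 m and x of stone4_c in the frame of tray between -0.056 and 0.056 m and y of stone4_c in the frame of tray between -0.178 and 0.178 m and x of stone5_c in the frame of tray between -0.056 and 0.056 m and y of stone5_c in the frame of tray between -0.178 and 0.178 m), for 0.2 s.
At the end, for the whole second after the job is handed in: Every bottle stands upright (within 0.1 rad) wholly on the dark strip (axis within 22 mm of its centre line, within 165 mm of its middle lengthways), every stone lies in the waste tray, the scraper stands upright on the cork mat within 35 mm (x) and 30 mm (y) of its middle, and all is at rest (all of step 1 and all of step 3 and x of scraper_grip in the frame of mat_top between -0.035 and 0.035 m and y of scraper_grip in the frame of mat_top between -0.03 and 0.03 m and z of scraper_grip in the frame of mat_top between 0.05 and 0.064 m and angle between scraper_grip's own z axis and vertical below 0.1 rad and linear speed of each of bottle1, bottle2, bottle3, bottle4, scraper below 0.02 m/s); the robot touches nothing.
It fails at once if a stone is pushed or held by the fingers (contact force between the fingers and stone1 above 0.5 N or contact force between the fingers and stone2 above 0.5 N or contact force between the fingers and stone3 above 0.5 N or contact force between the fingers and stone4 above 0.5 N or contact force between the fingers and stone5 above 0.5 N).
It fails at once if the measuring cylinder or the cup is shifted or tipped (distance of any of cylinder_c, cup_c from where it was at the start of the episode above 0.025 m or angle between any of cylinder_c, cup_c's own z axis and vertical above 0.3 rad).
Of bottle1, bottle2, bottle3 only 2 to 3 are there at a start; the rules pass over those that are not, and their reading is None.
Of stone1, stone2, stone3, stone4, stone5 only 3 to 5 are there at a start; the rules pass over those that are not, and their reading is None.
At some moment in a run one of scraper may be knocked a few centimetres aside while the robot is not near it.
It also fails if it takes over 210 s, if anything falls off the work surface, if the arm or the gripper's body presses on something with over 40 N, if the wrist force passes 120 N, or if a joint passes its speed limit or range.

## Robot

A 7-joint arm with a two-finger parallel gripper is mounted at the origin on the work surface. World frame = base frame: x ahead of the robot, y to its left, z up, the work surface at z = 0. Lengths are in m, angles in rad, forces in N, time in s.
With the tool pointing down it reaches from about 0.4 to 0.85 m from the base axis. Payload 10.4 kg.
Tool frame: the origin (TCP) lies midway between the tips of the shut fingers; the grasp point (between the pads) lies 19 mm behind it; z points along the fingers, y is the line along which they close (so a half turn about z gives the same grasp; the last joint's range is limited). The gripper opens to 85 mm and grips with 20 to 120 N. Pads are 22 mm wide; open, the fingers measure 114 mm over their backs; the gripper's body (76 mm by 85 mm) begins 54 mm behind the grasp point. The pads swing forward as they close: fully open they stand 13 mm farther back than shut.
Start: joints at [-1.128, 0.332, -0.065, 1.46, 0.022, 1.35, -0.088], TCP at [0.281, 0.558, 0.231] pointing down, gripper open.
Joint ranges: [-2.6, 2.6], [-0.5, 2.12], [-1.47, 1.34], [0.16, 2.42], [-1.27, 4.41], [0.06, 2.06], [-2.6, 2.6]. Speed limits (rad/s): [2.22, 2.22, 2.79, 2.79, 3.14, 3.14, 3.14].

## Interface

Orientations are given as a unit quaternion [w, x, y, z].
In Python, from bench import robot, vision gives the robot as it stands. The module is installed in compiled form; this text tells all that it offers.
- The arm moves only by the tool jog_arm, never from a script. Its argument "targets" is a list of rows, each a list of 7 numbers: the shift along the tool's x, y, z in m, then the turn, a rotation vector about the tool's x, y, z in degrees, then the finger opening in m, from 0 to 0.0854. A call has exactly 8 rows; each row is the pose to reach, as a shift and turn from the pose commanded when the call began, along the tool's axes at that moment; what a row does not reach only later rows make up. A row lasts 1/10 s, in which the tool goes at most 50 mm and 8.59 degrees, less where a joint would pass 70% of its speed; a pose out of reach is approached as far as the arm can. A call with a gripper value outside its range is refused whole. The fingers move at their own pace and stop on an object; "newtons" is the grip in N (left out, the last holds). Time passes only in rows, so rows that repeat a pose let the fingers close, or fill a call up. It gives the time, the measured TCP pose, the force, the opening and the grip force at its end, in the units of the state.
- robot.read_state(): the state, without advancing time (a new reading comes with each control period).
- vision.camera(name): name is "side" or "top"; returns the picture (420x560x3 uint8, red, green, blue); there is no depth.
- vision.calibration(name): a dict with "fx", "fy", "cx", "cy" (pixels), "extrinsics" (4x4, takes a point from world to camera coordinates). Camera axes: x right, y down, z forward; pixel columns grow to the right and rows downward; lengths in m; the calibration is good to about 2 mm. A picture is of the moment at which its call begins. calibration takes no time and is no camera call.
- robot.hand_in(): hands the job in; it is judged then, once.
The state is a dict: "time_s": time; "q": joint angles; "qd": joint speeds; "joint_torque": joint torques, N m; "eef_pos": TCP position; "tcp_rot": TCP orientation; "force": force on the tool from outside, world axes, zero at the start; "moment": the same for the moment, N m; "opening": finger opening in m; "grasp_force": force on a finger pad.
Only numpy, scipy, OpenCV 4.12 (cv2) and the standard library are available. Lean on these libraries where they do the work, as an engineer would, in place of code of your own. Each camera call takes 0.05 s, during which the arm holds its last target. There are 200 camera calls.

## Working session

There is one attempt and no reset: what is moved stays moved. The work goes in short steps, Python scripts to look and compute and a tool call to move; the robot and the scene stay as the last step left them, time stands still between calls to the robot, and variables do not carry over. Pictures are saved under pics/ and viewed, at most 14 in all, crops included, and the job is handed in when it is done.

Besides the shell and the picture viewer there is one more tool, called by a JSON object that holds its "method" and its "body", one argument or row to a line. jog_arm: Moves the arm, as the interface text tells. Its arguments: {"type":"object","properties":{"targets":{"type":"array"},"newtons":{"type":"number"}},"required":["targets"]}

```bash
mkdir -p pics
cat > h.py <<'E'
import numpy as np, cv2
from bench import robot, vision
from scipy.spatial.transform import Rotation as R
def cal(n):
    c=vision.calibration(n); return np.array([[c['fx'],0,c['cx']],[0,c['fy'],c['cy']],[0,0,1]]),np.array(c['extrinsics'])
def ray(n,uv,z):
    K,E=cal(n); d=E[:3,:3].T@np.linalg.inv(K)@np.array([uv[0],uv[1],1.]); o=-E[:3,:3].T@E[:3,3]
    return o+d*(z-o[2])/d[2]
def proj(n,p):
    K,E=cal(n); q=K@(E[:3,:3]@np.array(p)+E[:3,3]); return q[:2]/q[2]
def snap(n,f=None):
    im=np.array(vision.camera(n))
    if f: cv2.imwrite('pics/'+f,im[:,:,::-1])
    return im
def st():
    s=robot.read_state(); return s,np.array(s['eef_pos']),R.from_quat(np.roll(s['tcp_rot'],-1))
E
python3 - <<'E'
from h import *
snap('top','top0.png');snap('side','side0.png')
s,p,r=st();print(s);print(r.as_matrix().round(3))
for n in('top','side'):
    K,E=cal(n);print(n,K.round(1).tolist(),(-E[:3,:3].T@E[:3,3]).round(3),E[:3,:3].round(2).tolist())
E
```

```text
{'time_s': 0.1, 'q': array([-1.12759476,  0.33283342, -0.06466528,  1.46085216,  0.02162178,
        1.34988295, -0.08847776]), 'qd': array([-0.00034365, -0.00150371,  0.0006064 , -0.00377139,  0.00042159,
        0.00054427,  0.00071021]), 'joint_torque': array([ 8.04163501e-04, -6.26742768e+01,  4.87428834e-02, -3.92423308e+01,
        1.63411733e-02,  7.09320389e-03, -5.80450205e-05]), 'eef_pos': array([0.28059211, 0.55810725, 0.23058242]), 'tcp_rot': array([-1.04111655e-04,  2.30794435e-01,  9.73002322e-01, -6.31576064e-04]), 'force': array([ 0.37339308, -0.30330097, -0.21570439]), 'moment': array([-0.01426239, -0.01517503,  0.03639875]), 'grasp_force': 0.0, 'opening': 0.08501771063637537}
[[-0.893  0.449 -0.   ]
 [ 0.449  0.893 -0.001]
 [-0.    -0.001 -1.   ]]
top [[404.3, 0.0, 278.5], [0.0, 404.3, 209.9], [0.0, 0.0, 1.0]] [ 0.282 -0.108  1.374] [[-0.02, -1.0, -0.03], [-0.99, 0.03, -0.15], [0.16, 0.02, -0.99]]
side [[468.5, 0.0, 277.5], [0.0, 468.5, 208.1], [0.0, 0.0, 1.0]] [ 0.383 -1.028  0.975] [[1.0, -0.1, 0.0], [-0.07, -0.68, -0.73], [0.07, 0.73, -0.68]]
```

View pics/top0.png

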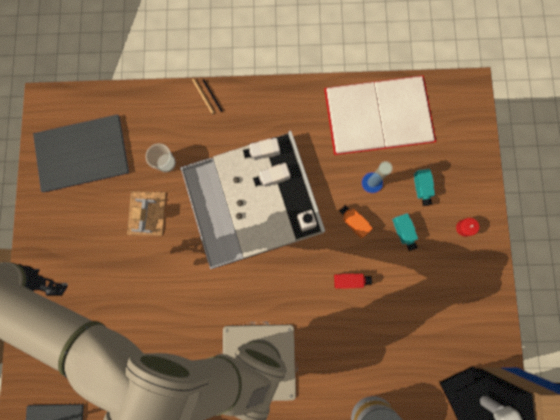

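View pics/side0.png

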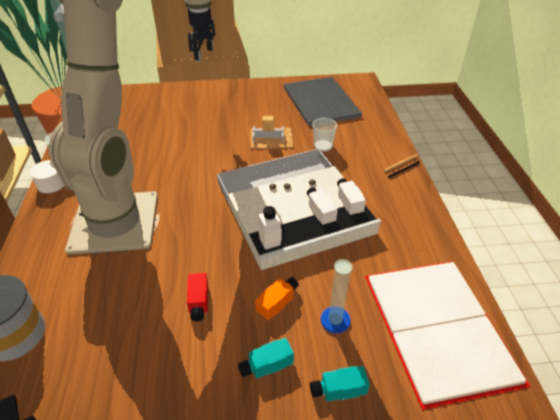

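Run:
```python
from h import *
im=snap('top'); sd=snap('side')
a=cv2.resize(im[120:280,120:330],None,fx=3.8,fy=3.7,interpolation=cv2.INTER_CUBIC)
cv2.imwrite('pics/c1.png',a[:,:,::-1])
g=im.max(2).astype(int); m=np.zeros(g.shape,np.uint8); m[120:280,175:330]=(g[120:280,175:330]<45)*255
n,l,s,c=cv2.connectedComponentsWithStats(m)
for i in range(1,n):
    if s[i,4]>8:
        ys,xs=np.where(l==i); print(s[i].tolist(),c[i].round(1),cv2.minAreaRect(np.c_[xs,ys].astype(np.float32)), ray('top',c[i],.045).round(3))
b=cv2.resize(sd[90:270,210:390],None,fx=3.3,fy=3.3,interpolation=cv2.INTER_CUBIC)
cv2.imwrite('pics/c2.png',b[:,:,::-1])
```

```text
[271, 136, 49, 102, 1547] [293.1 187.4] ((291.69140625, 186.60418701171875), (100.83686828613281, 24.65848731994629), 71.35045623779297) [ 0.566 -0.128  0.045]
[245, 150, 4, 7, 21] [246.4 153.3] ((246.5, 153.0), (6.0, 3.0), 90.0) [0.689 0.028 0.045]
[255, 178, 5, 7, 22] [256.7 181. ] ((256.6500244140625, 180.9499969482422), (6.008327484130859, 3.1622774600982666), 71.56504821777344) [ 0.591 -0.006  0.045]
[304, 215, 8, 7, 42] [307.4 217.8] ((307.5, 218.0), (7.0, 6.0), 0.0) [ 0.462 -0.172  0.045]
```

View pics/c1.png

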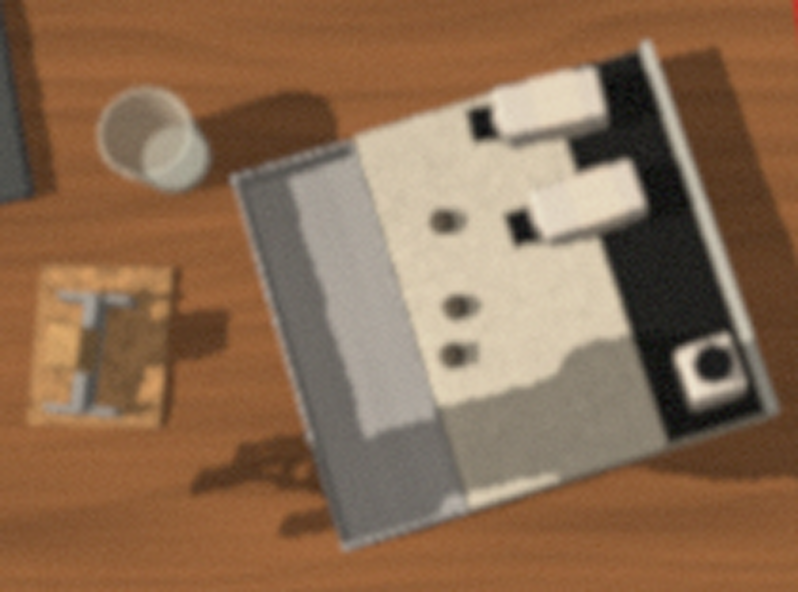

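View pics/c2.png

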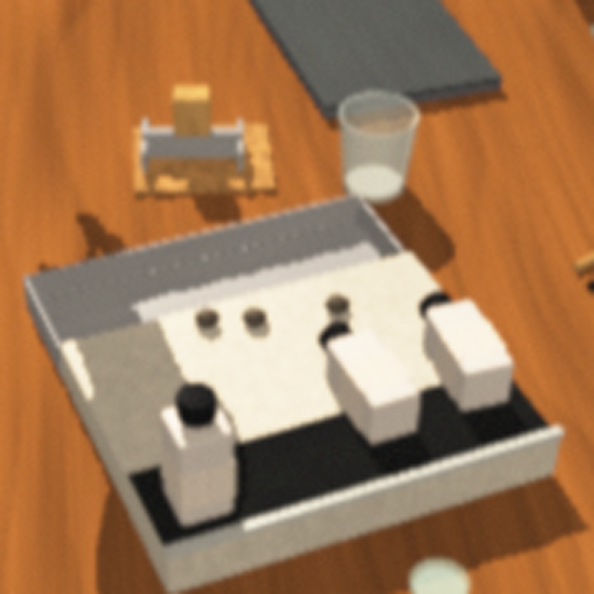

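```bash
cat >> h.py <<'E'
cr=lambda x,y:(120+x/3.8,120+y/3.7)
P0=PX=PY=None
def setplate():
    global P0,PX,PY
    f1=ray('top',cr(352,140),.045)[:2]; f2=ray('top',cr(468,510),.045)[:2]
    b1=ray('top',cr(648,40),.053)[:2]; b2=ray('top',cr(775,412),.053)[:2]
    PY=(f1-f2)+(b1-b2); PY/=np.linalg.norm(PY); PX=np.array([PY[1],-PY[0]])
    P0=(f1+f2+b1+b2)/4
    return [np.linalg.norm(a-b).round(4) for a,b in((f1,f2),(b1,b2),(f1,b1),(f2,b2))]
chk=setplate()
def topl(p): d=np.array(p)[:2]-P0; return np.array([d@PX,d@PY])
def tow(p): return P0+p[0]*PX+p[1]*PY
E
python3 - <<'E'
from h import *
print(chk,P0,PX,PY)
for nm,z,pts in [('stones',.055,[(445,222),(458,307),(455,355)]),('A',.091,[(492,100),(593,68),(605,112),(505,140)]),('Acap',.078,[(480,124)]),('B',.091,[(528,190),(635,160),(648,205),(548,240)]),('Bcap',.078,[(520,226)]),('standcap',.165,[(714,364)])]:
    for q in pts: print(nm,topl(ray('top',cr(*q),z)).round(3))
for q in [(40,265),(175,265),(165,428),(28,425)]: print('mat',ray('top',cr(*q),.006).round(3))
print('blade',[ray('top',cr(*q),.035).round(3) for q in [(95,300),(82,408)]])
print('cup',ray('top',cr(175,160),.0).round(3))
# side check
K=[(435,300,'Acap'),(335,338,'Bcap')]
s2=lambda x,y:(210+x/3.3,90+y/3.3)
for q,z in [((165,505),.045),((235,515),.045)]: print('stand foot',topl(ray('side',s2(*q),z)).round(3))
for q in [(375,440),(418,425),(478,407),(512,393)]: print('feet bottom',topl(ray('side',s2(*q),.045)).round(3))
for q in [(207,320),(255,320),(338,305)]: print('stone side',topl(ray('side',s2(*q),.055)).round(3))
for q in [(65,345),(412,250)]: print('front corners side',topl(ray('side',s2(*q),.045)).round(3))
for q in [(145,140),(242,140)]: print('blade side',ray('side',s2(*q),.036).round(3))
print('grip top side',ray('side',s2(192,93),.086).round(3))
E
```

```text
[np.float64(0.3561), np.float64(0.3608), np.float64(0.281), np.float64(0.2781)] [ 0.54665742 -0.04117786] [ 0.28078325 -0.95977121] [0.95977121 0.28078325]
stones [-0.082  0.074]
stones [-0.094 -0.005]
stones [-0.109 -0.046]
A [-0.01   0.158]
A [0.083 0.159]
A [0.08  0.117]
A [-0.01   0.119]
Acap [-0.026  0.144]
B [-0.004  0.07 ]
B [0.092 0.067]
B [0.09  0.025]
B [-0.001  0.021]
Bcap [-0.02   0.044]
standcap [ 0.093 -0.135]
mat [0.575 0.437 0.006]
mat [0.571 0.313 0.006]
mat [0.418 0.319 0.006]
mat [0.424 0.443 0.006]
blade [array([0.534, 0.375, 0.035]), array([0.435, 0.384, 0.035])]
cup [0.675 0.317 0.   ]
stand foot [ 0.088 -0.156]
stand foot [ 0.12  -0.107]
feet bottom [0.085 0.036]
feet bottom [0.082 0.078]
feet bottom [0.082 0.137]
feet bottom [0.077 0.173]
stone side [-0.104 -0.043]
stone side [-0.088 -0.002]
stone side [-0.079  0.077]
front corners side [-0.131 -0.172]
front corners side [-0.138  0.185]
blade side [0.439 0.372 0.036]
blade side [0.543 0.362 0.036]
grip top side [0.491 0.381 0.086]
```

```bash
cat >> h.py <<'E'
def rot(tilt,yaw=0):
    # tool y = plate y (turned by yaw deg), tilt>0: tool z leans to plate +x
    x=np.r_[-PX,0];y=np.r_[PY,0];z=np.array([0,0,-1.])
    M=R.from_matrix(np.c_[x,y,z]); 
    return R.from_rotvec([0,0,np.radians(yaw)])*M*R.from_rotvec([0,np.radians(-tilt),0])
def go(w,Rt,ahead=.017,base=None):
    # w: world point that should lie 'ahead' behind TCP
    s,p,r=st()
    t=np.array(w)+Rt.apply([0,0,ahead]); 
    d=r.inv().apply(t-p); v=(r.inv()*Rt).as_rotvec(degrees=True)
    print('d mm',(d*1000).round(1),'rot',v.round(1),'| tcp->',t.round(3)); return t
E
python3 - <<'E'
from h import *
go(np.r_[tow((.021,.143)),.20],rot(30)); print(tow((.021,.143)))
E
```

```text
d mm [-631.6 -340.1   45.9] rot [ 12.3 -28.3  45.9] | tcp-> [ 0.692 -0.029  0.185]
[ 0.68980115 -0.02118105]
```

{"method": "jog_arm", "body": {
  "targets": [
    [-0.04, -0.02, 0, 0, 0, 6, 0.066],
    [-0.08, -0.043, 0, 0, 0, 12, 0.066],
    [-0.12, -0.065, 0, 0, 0, 18, 0.066],
    [-0.16, -0.086, 0, 0, 0, 24, 0.066],
    [-0.2, -0.108, 0, 0, 0, 30, 0.066],
    [-0.24, -0.13, 0, 0, 0, 36, 0.066],
    [-0.28, -0.15, 0, 0, 0, 42, 0.066],
    [-0.32, -0.17, 0, 0, 0, 47, 0.066]
  ]
}}

```text
time_s: 1.0
eef_pos: [0.491, 0.2612, 0.2314]
tcp_rot: [-0.0, 0.601, 0.799, 0.0]
force: [0.4, -0.6, -0.3]
opening: 0.066
grasp_force: 0.0
```

Run:
```python
from h import *
go(np.r_[tow((.021,.143)),.20],rot(-60));go(np.r_[tow((.021,.143)),.20],rot(30)); print(st()[0]['q'].round(2),st()[1])
```

```text
d mm [-311.6  112.8   39.9] rot [ 0.1 60.  -0.2] | tcp-> [ 0.686 -0.007  0.192]
d mm [-334.8  112.9   46.1] rot [ -0.  -30.   -0.2] | tcp-> [ 0.692 -0.029  0.185]
[-0.78  0.18  0.23  1.66 -0.04  1.31 -0.26] [0.49100203 0.26115004 0.2314264 ]
```

{"method": "jog_arm", "body": {
  "targets": [
    [-0.045, 0.015, 0, 0, -4, 0, 0.066],
    [-0.09, 0.03, 0, 0, -8, 0, 0.066],
    [-0.135, 0.045, 0, 0, -12, 0, 0.066],
    [-0.18, 0.06, 0, 0, -16, 0, 0.066],
    [-0.225, 0.075, 0.01, 0, -20, 0, 0.066],
    [-0.27, 0.09, 0.02, 0, -24, 0, 0.066],
    [-0.31, 0.104, 0.03, 0, -28, 0, 0.066],
    [-0.335, 0.113, 0.046, 0, -30, 0, 0.066]
  ]
}}

```text
time_s: 1.8
eef_pos: [0.694, -0.0293, 0.1851]
tcp_rot: [0.208, 0.579, 0.772, -0.156]
force: [0.3, 1.1, 0.9]
opening: 0.0663
grasp_force: 0.0
```

Run:
```python
from h import *
print(st()[0]['q'].round(2),st()[1])
go(np.r_[tow((.085,.143)),.20],rot(-60));go(np.r_[tow((.021,.143)),.07],rot(30))
a=snap('top');b=snap('side')
c=np.hstack([cv2.resize(a[90:270,180:350],(510,540)),cv2.resize(b[90:270,280:390],(290,540))[:, :290]])
cv2.imwrite('pics/m1.png',c[:,:,::-1])
```

```text
[-0.59  0.49  0.43  1.5   0.36  1.18 -0.06] [ 0.69396793 -0.02928566  0.18513665]
d mm [-38.1  -1.7  14.8] rot [ 0.  90.2 -0. ] | tcp-> [ 0.704 -0.068  0.192]
d mm [ 65.7  -1.8 112. ] rot [-0.   0.2 -0. ] | tcp-> [ 0.692 -0.029  0.055]
```

View pics/m1.png

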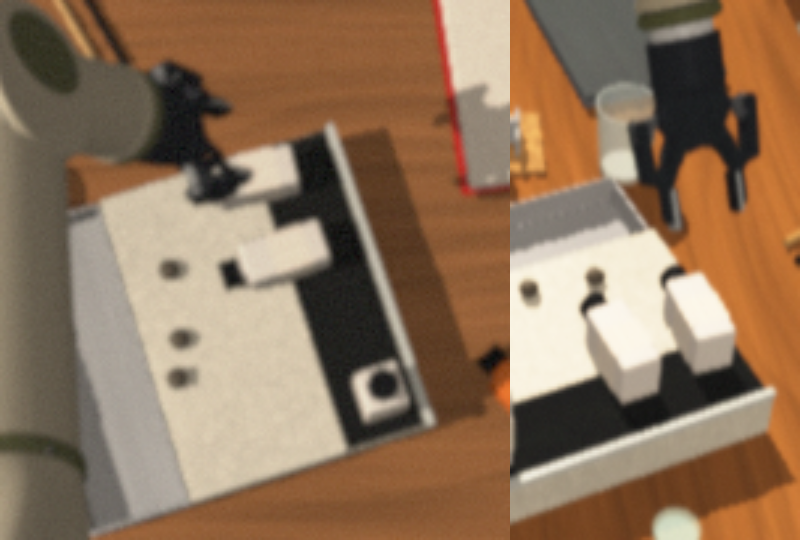

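Run:
```python
from h import *
w=ray('top',(372,184),.01);print('cyl',w,topl(w))
go(np.r_[tow((.013,.143)),.12],rot(40),.015);go(np.r_[tow((.013,.143)),.070],rot(40),.015)
```

```text
cyl [ 0.57745829 -0.39924549  0.01      ] [ 0.35231137 -0.0709776 ]
d mm [43.7  0.7 59.8] rot [-0.3 -9.8  0. ] | tcp-> [ 0.69  -0.023  0.109]
d mm [ 68.8   1.  103. ] rot [-0.3 -9.8  0. ] | tcp-> [ 0.69  -0.023  0.059]
```

{"method": "jog_arm", "body": {
  "targets": [
    [0.02, 0, 0.03, 0, -5, 0, 0.066],
    [0.044, 0.001, 0.06, 0, -10, 0, 0.066],
    [0.05, 0.001, 0.071, 0, -10, 0, 0.066],
    [0.056, 0.001, 0.081, 0, -10, 0, 0.066],
    [0.062, 0.001, 0.092, 0, -10, 0, 0.066],
    [0.069, 0.001, 0.103, 0, -10, 0, 0.066],
    [0.069, 0.001, 0.103, 0, -10, 0, 0.066],
    [0.069, 0.001, 0.103, 0, -10, 0, 0.066]
  ]
}}

```text
time_s: 2.7
eef_pos: [0.6918, -0.0193, 0.0622]
tcp_rot: [0.274, 0.564, 0.752, -0.205]
force: [-0.0, 0.3, 0.1]
opening: 0.0659
grasp_force: 0.0
```

{"method": "jog_arm", "body": {
  "targets": [
    [0, 0, 0, 0, 0, 0, 0.055],
    [0, 0, 0, 0, 0, 0, 0.05],
    [0, 0, 0, 0, 0, 0, 0.045],
    [0, 0, 0, 0, 0, 0, 0.03],
    [0, 0, 0, 0, 0, 0, 0.03],
    [0, 0, 0, 0, 0, 0, 0.03],
    [0, 0, 0, 0, 0, 0, 0.03],
    [0, 0, 0, 0, 0, 0, 0.03]
  ],
  "newtons": 40
}}

```text
time_s: 3.5
eef_pos: [0.692, -0.0186, 0.0627]
tcp_rot: [0.274, 0.564, 0.752, -0.205]
force: [-1.2, 0.8, 5.0]
opening: 0.0465
grasp_force: 40.4
```

Run:
```python
from h import *
print(st()[0]['q'].round(2),st()[1])
b=snap('side')
cv2.imwrite('pics/m2.png',cv2.resize(b[100:260,240:400],(560,560))[:,:,::-1])
go(np.r_[tow((.06,.143)),.20],rot(40),.015)
```

```text
[-0.7   0.68  0.46  1.6   0.5   1.01 -0.34] [ 0.69196559 -0.01862891  0.0626803 ]
d mm [-119.6   -2.6  -63.9] rot [ 0.1  0.  -0. ] | tcp-> [ 0.703 -0.068  0.189]
```

View pics/m2.png

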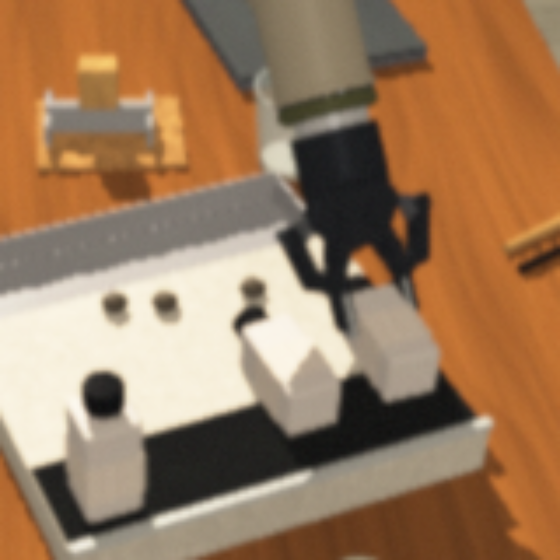

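```bash
cat >> h.py <<'E'
import json
def mkb(Mx,p):T=np.eye(4);T[:3,:3]=Mx;T[:3,3]=p;return T
def cur():
    s,p,r=st();return mkb(r.as_matrix(),p)
def lying(footx):
    T=cur(); # y of bottle = tool y in plate
    y=topl(T[:2,3])[1]; return mkb(np.c_[[0,0,1],-np.r_[PY,0],np.r_[-PX,0]],np.r_[tow((footx-.06,y)),.068])
def upright(x,y,dz=0): return mkb(np.c_[np.r_[PX,0],np.r_[-PY,0]*-1,[0,0,1]]@np.diag([1,-1,1.])@np.diag([1,1,1.]) if 0 else np.c_[np.r_[PX,0],-np.r_[PY,0],[0,0,-1]] if 0 else np.c_[np.r_[PX,0],np.r_[PY,0],[0,0,1]],np.r_[tow((x,y)),.105+dz])
def togo(T):
    d=np.linalg.inv(cur())@T; print('d mm',(d[:3,3]*1000).round(1),'rot',R.from_matrix(d[:3,:3]).as_rotvec(degrees=True).round(1),'tcp->',T[:3,3].round(3))
E
python3 - <<'E'
import re
s=open('h.py').read()
i=s.index('def lying');j=s.index('def togo')
s=s[:i]+'''def lying(footx):
    # bottle x axis = world z side so that upright() is lying() turned +90 about plate y
    y=topl(cur()[:2,3])[1]; return mkb(np.c_[[0,0,-1],-np.r_[PY,0]*-1,np.r_[-PX,0]],np.r_[tow((footx-.06,y)),.068])
def upright(x,y,dz=0): return mkb(np.c_[np.r_[PX,0],np.r_[PY,0],[0,0,1]],np.r_[tow((x,y)),.105+dz])
'''+s[j:]
open('h.py','w').write(s)
E
python3 - <<'E'
from h import *
L=lying(.081);print(np.linalg.det(L),topl(L[:2,3])); G=np.linalg.inv(L)@cur(); np.save('GA.npy',G)
y=topl(cur()[:2,3])[1]
U=upright(.06,y,.09)
L2=L.copy(); L2[:3,3]+=np.r_[.05*PX,.11]; togo(L2@G)
togo(U@G); togo(upright(.085,y,.0)@G)
E
```

```text
-0.9999999999999998 [0.021      0.14577708]
d mm [-1.09e+02  1.00e-01 -5.21e+01] rot [ 0. -0.  0.] tcp-> [ 0.706 -0.067  0.173]Traceback (most recent call last):
  File "<stdin>", line 6, in <module>
  File "h.py", line 49, in togo
    d=np.linalg.inv(cur())@T; print('d mm',(d[:3,3]*1000).round(1),'rot',R.from_matrix(d[:3,:3]).as_rotvec(degrees=True).round(1),'tcp->',T[:3,3].round(3))
                                                                         ~~~~~~~~~~~~~^^^^^^^^^^
  File "scipy/spatial/transform/_rotation.pyx", line 1143, in scipy.spatial.transform._rotation.Rotation.from_matrix
ValueError: Non-positive determinant (left-handed or null coordinate frame) in rotation matrix 0: [[-9.84916456e-01  1.39449292e-03 -1.73024942e-01]
 [ 1.39449292e-03  9.99999020e-01  1.21557790e-04]
 [-1.73024942e-01  1.21557790e-04  9.84917435e-01]].
```

```bash
sed -i 's/\[\[0,0,-1\],-np.r_\[PY,0\]\*-1/[[0,0,1],np.r_[PY,0]/' h.py
python3 - <<'E'
from h import *
L=lying(.081);print(np.linalg.det(L)); G=np.linalg.inv(L)@cur(); np.save('GA.npy',G)
y=topl(cur()[:2,3])[1]
L2=L.copy(); L2[:3,3]+=np.r_[.05*PX,.11]; togo(L2@G)
togo(upright(.06,y,.09)@G); togo(upright(.085,y,.0)@G)
E
```

```text
0.9999999999999998
d mm [-1.09e+02  1.00e-01 -5.21e+01] rot [ 0. -0.  0.] tcp-> [ 0.706 -0.067  0.173]
d mm [-113.5    0.2  -79.9] rot [ 0.1 90.   0.1] tcp-> [ 0.702 -0.053  0.197]
d mm [-74.8   0.    5.1] rot [ 0.1 90.   0.1] tcp-> [ 0.709 -0.077  0.107]
```

{"method": "jog_arm", "body": {
  "targets": [
    [-0.014, 0, -0.007, 0, 0, 0, 0.03],
    [-0.028, 0, -0.013, 0, 0, 0, 0.03],
    [-0.042, 0, -0.02, 0, 0, 0, 0.03],
    [-0.056, 0, -0.027, 0, 0, 0, 0.03],
    [-0.07, 0, -0.034, 0, 0, 0, 0.03],
    [-0.084, 0, -0.041, 0, 0, 0, 0.03],
    [-0.097, 0, -0.047, 0, 0, 0, 0.03],
    [-0.109, 0, -0.052, 0, 0, 0, 0.03]
  ]
}}

```text
time_s: 4.35
eef_pos: [0.7057, -0.0673, 0.1728]
tcp_rot: [0.274, 0.564, 0.752, -0.205]
force: [-0.1, 0.3, -2.0]
opening: 0.0463
grasp_force: 41.0
```

Run:
```python
from h import *
G=np.load('GA.npy');togo(upright(.085,.1455,.06)@G); print(st()[0]['q'].round(2))
```

```text
d mm [-3.8  0.2 10.9] rot [ 0.  90.   0.1] tcp-> [ 0.709 -0.077  0.167]
[-0.65  0.55  0.49  1.54  0.51  1.12 -0.17]
```

{"method": "jog_arm", "body": {
  "targets": [
    [0, 0, 0, 0, 8, 0, 0.03],
    [0, 0, 0, 0, 16, 0, 0.03],
    [0, 0, 0, 0, 24, 0, 0.03],
    [0, 0, 0, 0, 32, 0, 0.03],
    [0, 0, 0, 0, 40, 0, 0.03],
    [0, 0, 0, 0, 48, 0, 0.03],
    [0, 0, 0, 0, 56, 0, 0.03],
    [0, 0, 0, 0, 64, 0, 0.03]
  ]
}}

```text
time_s: 5.15
eef_pos: [0.7059, -0.0679, 0.1731]
tcp_rot: [-0.167, 0.586, 0.783, 0.127]
force: [0.8, 1.3, -2.4]
opening: 0.0461
grasp_force: 41.1
```

{"method": "jog_arm", "body": {
  "targets": [
    [0, 0, 0, 0, 5, 0, 0.03],
    [0, 0, 0, 0, 10, 0, 0.03],
    [0, 0, 0, 0, 15, 0, 0.03],
    [0, 0, 0, 0, 20, 0, 0.03],
    [0, 0, 0, 0, 24, 0, 0.03],
    [0, 0, 0, 0, 26, 0, 0.03],
    [0, 0, 0, 0, 26, 0, 0.03],
    [0, 0, 0, 0, 26, 0, 0.03]
  ]
}}

```text
time_s: 5.95
eef_pos: [0.7057, -0.0666, 0.1718]
tcp_rot: [-0.337, 0.543, 0.726, 0.253]
force: [0.1, -0.0, -1.8]
opening: 0.0461
grasp_force: 41.3
```

Run:
```python
from h import *
G=np.load('GA.npy');togo(upright(.085,.1455,.0)@G); print(st()[0]['q'].round(2))
b=snap('side')
cv2.imwrite('pics/m3.png',cv2.resize(b[60:280,220:440],(560,560))[:,:,::-1])
```

```text
d mm [-56.5  -0.1  33.7] rot [-0.1  0.1  0.1] tcp-> [ 0.709 -0.077  0.107]
[ 0.31  0.96  0.06  0.87 -0.74  1.85  0.63]
```

View pics/m3.png

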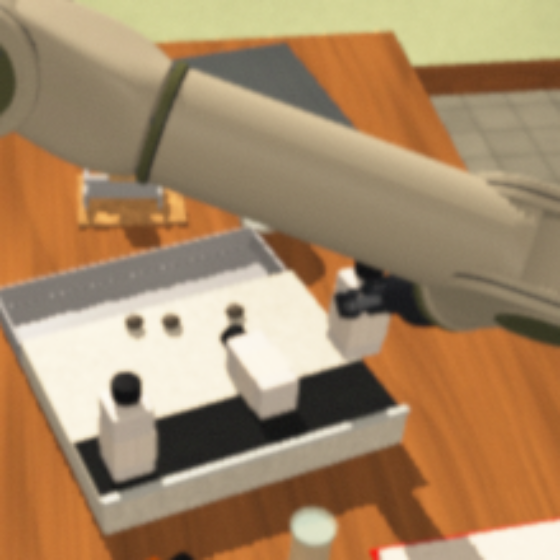

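{"method": "jog_arm", "body": {
  "targets": [
    [-0.012, 0, 0.007, 0, 0, 0, 0.03],
    [-0.024, 0, 0.014, 0, 0, 0, 0.03],
    [-0.036, 0, 0.021, 0, 0, 0, 0.03],
    [-0.044, 0, 0.026, 0, 0, 0, 0.03],
    [-0.049, 0, 0.029, 0, 0, 0, 0.03],
    [-0.053, 0, 0.0315, 0, 0, 0, 0.03],
    [-0.056, 0, 0.0335, 0, 0, 0, 0.03],
    [-0.056, 0, 0.0335, 0, 0, 0, 0.03]
  ]
}}

```text
time_s: 6.8
eef_pos: [0.7083, -0.0766, 0.1099]
tcp_rot: [-0.339, 0.542, 0.726, 0.254]
force: [-5.4, -1.2, 11.3]
opening: 0.0461
grasp_force: 40.3
```

{"method": "jog_arm", "body": {
  "targets": [
    [0, 0, 0, 0, 0, 0, 0.03],
    [0, 0, 0, 0, 0, 0, 0.03],
    [0, 0, 0, 0, 0, 0, 0.03],
    [0, 0, 0, 0, 0, 0, 0.03],
    [0, 0, 0, 0, 0, 0, 0.03],
    [0, 0, 0, 0, 0, 0, 0.03],
    [0, 0, 0, 0, 0, 0, 0.03],
    [0, 0, 0, 0, 0, 0, 0.03]
  ]
}}

```text
time_s: 7.6
eef_pos: [0.7084, -0.0765, 0.1099]
tcp_rot: [-0.338, 0.542, 0.726, 0.254]
force: [-5.8, -0.8, 9.6]
opening: 0.046
grasp_force: 40.3
```

Run:
```python
from h import *
G=np.load('GA.npy');togo(upright(.085,.1455,.0)@G); print(st()[0]['force'],st()[0]['moment'])
```

```text
d mm [-2.6  0.2  1.7] rot [-0.1 -0.1  0.2] tcp-> [ 0.709 -0.077  0.107]
[-5.80198911 -0.81836022  9.60820533] [0.53257222 1.17912239 0.93349042]
```

{"method": "jog_arm", "body": {
  "targets": [
    [0.001, 0, -0.001, 0, 0, 0, 0.03],
    [0.001, 0, -0.001, 0, 0, 0, 0.047],
    [0.001, 0, -0.001, 0, 0, 0, 0.05],
    [0.001, 0, -0.001, 0, 0, 0, 0.055],
    [0.001, 0, -0.001, 0, 0, 0, 0.062],
    [0.001, 0, -0.001, 0, 0, 0, 0.066],
    [0.001, 0, -0.001, 0, 0, 0, 0.066],
    [0.001, 0, -0.001, 0, 0, 0, 0.066]
  ]
}}

```text
time_s: 8.4
eef_pos: [0.7085, -0.0768, 0.1084]
tcp_rot: [-0.338, 0.543, 0.725, 0.253]
force: [-0.1, 0.7, -0.3]
opening: 0.0661
grasp_force: 0.0
```

{"method": "jog_arm", "body": {
  "targets": [
    [0, 0, -0.015, 0, 0, 0, 0.066],
    [0, 0, -0.03, 0, 0, 0, 0.066],
    [0, 0, -0.045, 0, 0, 0, 0.066],
    [0, 0, -0.06, 0, 0, 0, 0.066],
    [0, 0, -0.08, 0, 0, 0, 0.066],
    [0.04, 0, -0.1, 0, 0, 0, 0.066],
    [0.08, 0, -0.12, 0, 0, 0, 0.066],
    [0.12, 0, -0.14, 0, 0, 0, 0.066]
  ]
}}

```text
time_s: 9.2
eef_pos: [0.7167, -0.1055, 0.2912]
tcp_rot: [-0.338, 0.544, 0.725, 0.252]
force: [-13.4, 1.1, 3.6]
opening: 0.0659
grasp_force: 0.0
```

Run:
```python
from h import *
print(st()[0]['q'].round(2),st()[1])
b=snap('side')
cv2.imwrite('pics/m4.png',cv2.resize(b[60:280,220:440],(560,560))[:,:,::-1])
go(np.r_[tow((.02,.048)),.22],rot(40),.015)
```

```text
[ 0.41  1.   -0.12  0.55 -0.67  2.06  0.41] [ 0.71672538 -0.10547579  0.29115229]
d mm [ -19.1 -100.6  118.7] rot [  0.8 -89.7   0.1] | tcp-> [ 0.601 -0.056  0.209]
```

View pics/m4.png

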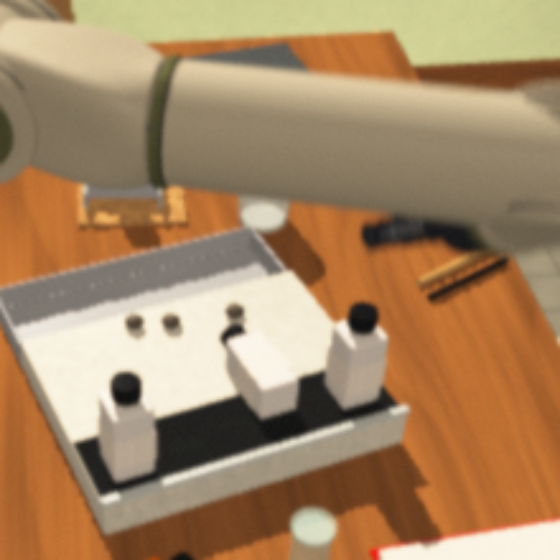

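{"method": "jog_arm", "body": {
  "targets": [
    [0, 0, 0, 0, -8, 0, 0.066],
    [0, 0, 0, 0, -16, 0, 0.066],
    [0, 0, 0, 0, -24, 0, 0.066],
    [0, 0, 0, 0, -32, 0, 0.066],
    [0, -0.02, 0.02, 0, -40, 0, 0.066],
    [0, -0.04, 0.04, 0, -48, 0, 0.066],
    [-0.005, -0.06, 0.06, 0, -56, 0, 0.066],
    [-0.01, -0.08, 0.08, 0, -64, 0, 0.066]
  ]
}}

```text
time_s: 10.05
eef_pos: [0.6241, -0.0751, 0.2322]
tcp_rot: [0.101, 0.594, 0.795, -0.073]
force: [0.7, 0.5, -0.0]
opening: 0.0662
grasp_force: 0.0
```

Run:
```python
from h import *
print(st()[0]['q'].round(2),st()[1])
go(np.r_[tow((.018,.048)),.13],rot(40),.015)
go(np.r_[tow((.018,.048)),.069],rot(40),.015)
```

```text
[-0.17  0.28  0.11  1.56  0.22  1.26  0.15] [ 0.62414161 -0.07506971  0.23224623]
d mm [ 53.9 -17.3 103.6] rot [  0.3 -25.7   0. ] | tcp-> [ 0.6   -0.054  0.119]
d mm [ 69.  -17.5 162.7] rot [  0.3 -25.7   0. ] | tcp-> [ 0.6   -0.054  0.058]
```

{"method": "jog_arm", "body": {
  "targets": [
    [0.012, -0.006, 0.03, 0, -8, 0, 0.066],
    [0.028, -0.012, 0.06, 0, -16, 0, 0.066],
    [0.042, -0.017, 0.08, 0, -22, 0, 0.066],
    [0.052, -0.0175, 0.1, 0, -25.7, 0, 0.066],
    [0.058, -0.0175, 0.12, 0, -25.7, 0, 0.066],
    [0.064, -0.0175, 0.142, 0, -25.7, 0, 0.066],
    [0.068, -0.0175, 0.157, 0, -25.7, 0, 0.066],
    [0.069, -0.0175, 0.163, 0, -25.7, 0, 0.066]
  ]
}}

```text
time_s: 10.85
eef_pos: [0.5995, -0.0543, 0.0551]
tcp_rot: [0.271, 0.564, 0.753, -0.204]
force: [0.6, 0.7, 0.9]
opening: 0.0662
grasp_force: 0.0
```

{"method": "jog_arm", "body": {
  "targets": [
    [0, 0, 0, 0, 0, 0, 0.06],
    [0, 0, 0, 0, 0, 0, 0.055],
    [0, 0, 0, 0, 0, 0, 0.05],
    [0, 0, 0, 0, 0, 0, 0.045],
    [0, 0, 0, 0, 0, 0, 0.03],
    [0, 0, 0, 0, 0, 0, 0.03],
    [0, 0, 0, 0, 0, 0, 0.03],
    [0, 0, 0, 0, 0, 0, 0.03]
  ],
  "newtons": 40
}}

```text
time_s: 11.65
eef_pos: [0.6008, -0.054, 0.0576]
tcp_rot: [0.272, 0.564, 0.752, -0.203]
force: [-3.5, 0.5, 6.5]
opening: 0.0455
grasp_force: 39.8
```

Run:
```python
from h import *
L=lying(.087); G=np.linalg.inv(L)@cur(); np.save('GB.npy',G)
print(topl(cur()[:2,3]),topl(L[:2,3]))
y=topl(cur()[:2,3])[1]
L2=L.copy(); L2[:3,3]+=np.r_[.05*PX,.11]; togo(L2@G)
```

```text
[0.02746935 0.04839714] [0.027      0.04839714]
d mm [-108.8    0.2  -52.7] rot [ 0. -0.  0.] tcp-> [ 0.615 -0.102  0.168]
```

{"method": "jog_arm", "body": {
  "targets": [
    [-0.014, 0, -0.007, 0, 0, 0, 0.03],
    [-0.028, 0, -0.013, 0, 0, 0, 0.03],
    [-0.042, 0, -0.02, 0, 0, 0, 0.03],
    [-0.056, 0, -0.027, 0, 0, 0, 0.03],
    [-0.07, 0, -0.034, 0, 0, 0, 0.03],
    [-0.084, 0, -0.041, 0, 0, 0, 0.03],
    [-0.097, 0, -0.047, 0, 0, 0, 0.03],
    [-0.109, 0, -0.053, 0, 0, 0, 0.03]
  ]
}}

```text
time_s: 12.45
eef_pos: [0.6144, -0.1027, 0.1681]
tcp_rot: [0.272, 0.564, 0.753, -0.204]
force: [-0.5, 0.8, -0.6]
opening: 0.0459
grasp_force: 41.1
```

{"method": "jog_arm", "body": {
  "targets": [
    [0, 0, 0, 0, 8, 0, 0.03],
    [0, 0, 0, 0, 16, 0, 0.03],
    [0, 0, 0, 0, 24, 0, 0.03],
    [0, 0, 0, 0, 32, 0, 0.03],
    [0, 0, 0, 0, 40, 0, 0.03],
    [0, 0, 0, 0, 48, 0, 0.03],
    [0, 0, 0, 0, 56, 0, 0.03],
    [0, 0, 0, 0, 64, 0, 0.03]
  ]
}}

```text
time_s: 13.25
eef_pos: [0.6148, -0.1028, 0.1684]
tcp_rot: [-0.169, 0.585, 0.782, 0.129]
force: [0.3, 1.0, -2.2]
opening: 0.0455
grasp_force: 41.1
```

{"method": "jog_arm", "body": {
  "targets": [
    [0, 0, 0, 0, 5, 0, 0.03],
    [0, 0, 0, 0, 10, 0, 0.03],
    [0, 0, 0, 0, 15, 0, 0.03],
    [0, 0, 0, 0, 20, 0, 0.03],
    [0, 0, 0, 0, 24, 0, 0.03],
    [0, 0, 0, 0, 26, 0, 0.03],
    [0, 0, 0, 0, 26, 0, 0.03],
    [0, 0, 0, 0, 26, 0, 0.03]
  ]
}}

```text
time_s: 14.05
eef_pos: [0.6145, -0.1018, 0.1671]
tcp_rot: [-0.339, 0.543, 0.725, 0.255]
force: [-0.5, 0.3, -0.6]
opening: 0.0456
grasp_force: 41.2
```

Run:
```python
from h import *
G=np.load('GB.npy');togo(upright(.085,.048,.0)@G); print(st()[0]['q'].round(2))
b=snap('side')
cv2.imwrite('pics/m5.png',cv2.resize(b[80:320,220:440],(550,600))[:,:,::-1])
```

```text
d mm [-46.4  -0.1  42.1] rot [-0.1  0.1  0.1] tcp-> [ 0.614 -0.099  0.105]
[ 0.42  0.79 -0.01  1.17 -0.64  1.79  0.76]
```

View pics/m5.png

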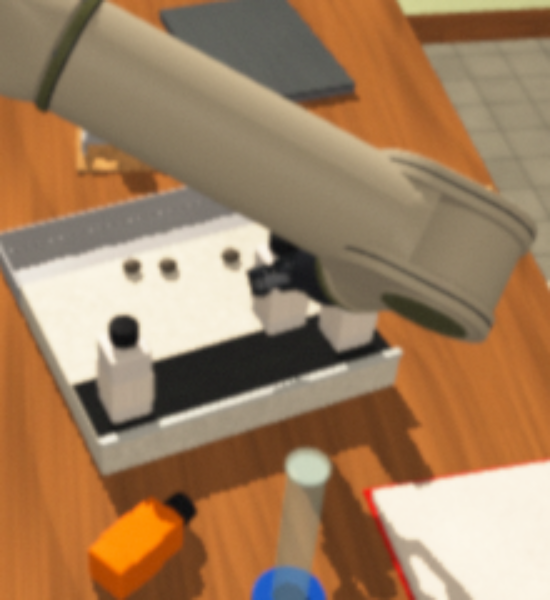

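{"method": "jog_arm", "body": {
  "targets": [
    [-0.01, 0, 0.009, 0, 0, 0, 0.03],
    [-0.02, 0, 0.018, 0, 0, 0, 0.03],
    [-0.028, 0, 0.026, 0, 0, 0, 0.03],
    [-0.034, 0, 0.031, 0, 0, 0, 0.03],
    [-0.039, 0, 0.035, 0, 0, 0, 0.03],
    [-0.042, 0, 0.038, 0, 0, 0, 0.03],
    [-0.045, 0, 0.0405, 0, 0, 0, 0.03],
    [-0.045, 0, 0.0405, 0, 0, 0, 0.03]
  ]
}}

```text
time_s: 14.9
eef_pos: [0.6136, -0.0997, 0.1062]
tcp_rot: [-0.34, 0.543, 0.724, 0.255]
force: [0.6, -0.7, -1.5]
opening: 0.0457
grasp_force: 41.1
```

Run:
```python
from h import *
G=np.load('GB.npy');togo(upright(.085,.048,.0)@G); print(st()[0]['force'],st()[0]['moment'])
```

```text
d mm [-1.1  0.2  1.4] rot [-0.1 -0.   0.1] tcp-> [ 0.614 -0.099  0.105]
[ 0.60771134 -0.66572509 -1.53574043] [-0.96400952 -0.32335354 -0.00756909]
```

Not yet in contact; lower until touching, then release and retreat.

{"method": "jog_arm", "body": {
  "targets": [
    [-0.0008, 0, 0.0007, 0, 0, 0, 0.03],
    [-0.0015, 0, 0.0013, 0, 0, 0, 0.03],
    [-0.002, 0, 0.0018, 0, 0, 0, 0.03],
    [-0.0025, 0, 0.0022, 0, 0, 0, 0.03],
    [-0.003, 0, 0.0025, 0, 0, 0, 0.03],
    [-0.003, 0, 0.0025, 0, 0, 0, 0.03],
    [-0.003, 0, 0.0025, 0, 0, 0, 0.03],
    [-0.003, 0, 0.0025, 0, 0, 0, 0.03]
  ]
}}

```text
time_s: 15.7
eef_pos: [0.6142, -0.0998, 0.1054]
tcp_rot: [-0.34, 0.542, 0.725, 0.256]
force: [-1.5, -1.7, 13.7]
opening: 0.0459
grasp_force: 40.1
```

{"method": "jog_arm", "body": {
  "targets": [
    [0.001, 0, -0.001, 0, 0, 0, 0.03],
    [0.0015, 0, -0.001, 0, 0, 0, 0.047],
    [0.0015, 0, -0.001, 0, 0, 0, 0.05],
    [0.0015, 0, -0.001, 0, 0, 0, 0.055],
    [0.0015, 0, -0.001, 0, 0, 0, 0.062],
    [0.0015, 0, -0.001, 0, 0, 0, 0.066],
    [0.0015, 0, -0.001, 0, 0, 0, 0.066],
    [0.0015, 0, -0.001, 0, 0, 0, 0.066]
  ]
}}

```text
time_s: 16.5
eef_pos: [0.6135, -0.0996, 0.1042]
tcp_rot: [-0.34, 0.543, 0.724, 0.255]
force: [-0.7, 0.2, 0.4]
opening: 0.0659
grasp_force: 0.0
```

{"method": "jog_arm", "body": {
  "targets": [
    [0, 0, -0.015, 0, 0, 0, 0.066],
    [0, 0, -0.03, 0, 0, 0, 0.066],
    [0, 0, -0.045, 0, 0, 0, 0.066],
    [0, 0, -0.06, 0, 0, 0, 0.066],
    [0, 0, -0.08, 0, 0, 0, 0.066],
    [0.04, 0, -0.1, 0, 0, 0, 0.066],
    [0.08, 0, -0.12, 0, 0, 0, 0.066],
    [0.12, 0, -0.14, 0, 0, 0, 0.066]
  ]
}}

```text
time_s: 17.3
eef_pos: [0.6219, -0.1291, 0.2874]
tcp_rot: [-0.34, 0.543, 0.724, 0.255]
force: [1.0, -0.5, 1.1]
opening: 0.066
grasp_force: 0.0
```

{"method": "jog_arm", "body": {
  "targets": [
    [0, 0, 0, 0, -8, 0, 0.08],
    [0, 0, 0, 0, -16, 0, 0.08],
    [0, 0, 0, 0, -24, 0, 0.08],
    [0, 0, 0, 0, -32, 0, 0.08],
    [0, 0, 0, 0, -40, 0, 0.08],
    [0, 0, 0, 0, -45, 0, 0.08],
    [0, 0, 0, 0, -50, 0, 0.08],
    [0, 0, 0, 0, -50, 0, 0.08]
  ]
}}

```text
time_s: 18.1
eef_pos: [0.6224, -0.1258, 0.2871]
tcp_rot: [-0.001, 0.597, 0.802, 0.002]
force: [0.1, 1.1, -0.0]
opening: 0.0801
grasp_force: 0.0
```

Run:
```python
from h import *
print(st()[0]['q'].round(2),st()[1])
a=snap('top');b=snap('side')
c=np.hstack([cv2.resize(a[120:280,120:330],(400,400)),cv2.resize(b[80:280,220:420],(400,400))])
cv2.imwrite('pics/m6.png',c[:,:,::-1])
```

```text
[ 0.05  0.33  0.1   1.35 -0.04  1.46  0.44] [ 0.62244525 -0.12579152  0.28706747]
```

View pics/m6.png

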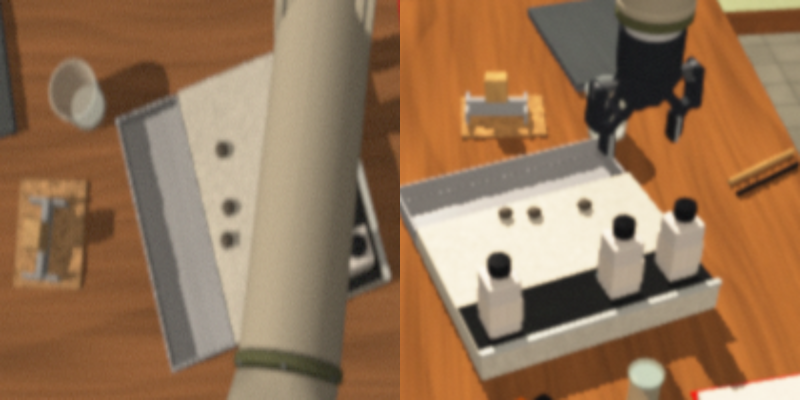

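Run:
```python
from h import *
go([.488,.378,.22],rot(0,-21.3));go([.488,.378,.16],rot(0,-21.3))
```

```text
d mm [523.6  14.1  87.1] rot [-0.1 -0.4 21.3] | tcp-> [0.488 0.378 0.203]
d mm [523.2  14.1 147.1] rot [-0.1 -0.4 21.3] | tcp-> [0.488 0.378 0.143]
```

{"method": "jog_arm", "body": {
  "targets": [
    [0.04, 0, 0, 0, 0, 4, 0.08],
    [0.08, 0, 0, 0, 0, 8, 0.08],
    [0.12, 0, 0, 0, 0, 12, 0.08],
    [0.165, 0.005, 0, 0, 0, 16, 0.08],
    [0.21, 0.006, 0, 0, 0, 21, 0.08],
    [0.255, 0.008, 0.02, 0, 0, 21, 0.08],
    [0.3, 0.01, 0.03, 0, 0, 21, 0.08],
    [0.345, 0.01, 0.04, 0, 0, 21, 0.08]
  ]
}}

```text
time_s: 19.0
eef_pos: [0.5349, 0.2048, 0.2468]
tcp_rot: [-0.004, 0.737, 0.676, 0.0]
force: [0.8, -0.3, -0.1]
opening: 0.0799
grasp_force: 0.0
```

{"method": "jog_arm", "body": {
  "targets": [
    [0.04, -0.014, 0.01, 0, 0, 0, 0.08],
    [0.08, -0.028, 0.02, 0, 0, 0, 0.08],
    [0.12, -0.043, 0.03, 0, 0, 0, 0.08],
    [0.16, -0.058, 0.04, 0, 0, 0, 0.08],
    [0.166, -0.06, 0.05, 0, 0, 0, 0.08],
    [0.166, -0.06, 0.06, 0, 0, 0, 0.08],
    [0.166, -0.06, 0.06, 0, 0, 0, 0.08],
    [0.166, -0.06, 0.06, 0, 0, 0, 0.08]
  ]
}}

```text
time_s: 19.8
eef_pos: [0.49, 0.3732, 0.1887]
tcp_rot: [-0.002, 0.737, 0.676, 0.001]
force: [0.1, 0.7, 0.5]
opening: 0.0797
grasp_force: 0.0
```

Run:
```python
from h import *
print(st()[0]['q'].round(2),st()[1])
go([.488,.378,.064],rot(0,-21.3))
a=snap('top');b=snap('side')
c=np.hstack([cv2.resize(a[120:280,120:330],None,fx=2,fy=2.5)[:, :420],cv2.resize(b[70:170,220:315],(380,400))])
cv2.imwrite('pics/m7.png',c[:,:,::-1])
```

```text
[-0.59  0.34 -0.17  1.54  0.06  1.26 -0.85] [0.48998986 0.37319957 0.18868976]
d mm [  4.   -2.1 141.7] rot [-0.1 -0.2  0.1] | tcp-> [0.488 0.378 0.047]
```

View pics/m7.png

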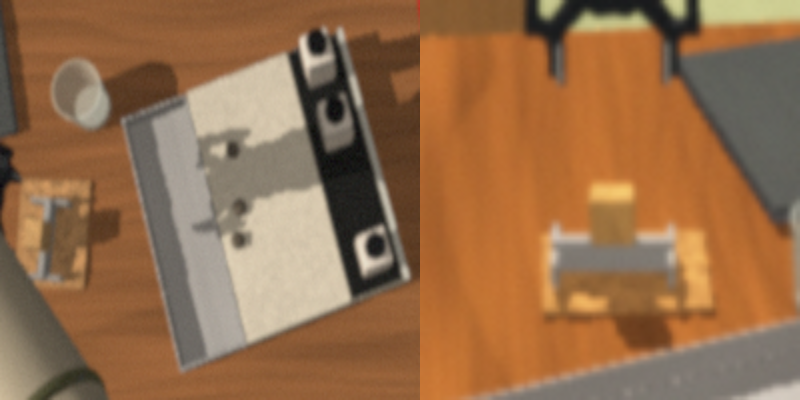

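Run:
```python
from h import *
for q in [(318,42),(336,108),(375,247)]: print('cap',topl(ray('top',(120+q[0]/2,120+q[1]/2.5),.165)).round(3))
print('grip top side',ray('side',(268,117.5),.086),'ends',ray('side',(254.2,126.2),.032),ray('side',(282.7,126.2),.032))
print('blade top',ray('top',(142.5,216),.037), 'tips mid',proj('side',[.490,.373,.2]))
```

```text
cap [0.088 0.136]
cap [0.088 0.047]
cap [ 0.091 -0.135]
grip top side [0.49080553 0.38538329 0.086     ] ends [0.44260238 0.41806841 0.032     ] [0.54549624 0.40785719 0.032     ]
blade top [0.48323327 0.38134294 0.037     ] tips mid [267.60836024  89.90047098]
```

{"method": "jog_arm", "body": {
  "targets": [
    [0.004, 0, 0.03, 0, 0, 0, 0.08],
    [0.008, 0, 0.06, 0, 0, 0, 0.08],
    [0.008, 0, 0.085, 0, 0, 0, 0.08],
    [0.008, 0, 0.105, 0, 0, 0, 0.08],
    [0.008, 0, 0.12, 0, 0, 0, 0.08],
    [0.008, 0, 0.132, 0, 0, 0, 0.08],
    [0.008, 0, 0.141, 0, 0, 0, 0.08],
    [0.008, 0, 0.141, 0, 0, 0, 0.08]
  ]
}}

```text
time_s: 20.7
eef_pos: [0.4888, 0.3837, 0.047]
tcp_rot: [-0.002, 0.735, 0.678, 0.001]
force: [0.1, -0.0, 0.3]
opening: 0.0801
grasp_force: 0.0
```

{"method": "jog_arm", "body": {
  "targets": [
    [0, 0, 0, 0, 0, 0, 0.065],
    [0, 0, 0, 0, 0, 0, 0.05],
    [0, 0, 0, 0, 0, 0, 0.045],
    [0, 0, 0, 0, 0, 0, 0.038],
    [0, 0, 0, 0, 0, 0, 0.025],
    [0, 0, 0, 0, 0, 0, 0.025],
    [0, 0, 0, 0, 0, 0, 0.025],
    [0, 0, 0, 0, 0, 0, 0.025]
  ],
  "newtons": 80
}}

```text
time_s: 21.5
eef_pos: [0.4893, 0.3846, 0.0487]
tcp_rot: [-0.002, 0.735, 0.678, 0.002]
force: [-1.4, -1.3, 6.2]
opening: 0.0392
grasp_force: 79.6
```

{"method": "jog_arm", "body": {
  "targets": [
    [0, 0, -0.01, 0, 0, 0, 0.025],
    [0, 0, -0.03, 0, 0, 0, 0.025],
    [0, 0, -0.05, 0, 0, 0, 0.025],
    [0, 0, -0.07, 0, 0, 0, 0.025],
    [0, 0, -0.09, 0, 0, 0, 0.025],
    [0, 0, -0.11, 0, 0, 0, 0.025],
    [0, 0, -0.13, 0, 0, 0, 0.025],
    [0, 0, -0.13, 0, 0, 0, 0.025]
  ]
}}

```text
time_s: 22.3
eef_pos: [0.4902, 0.3842, 0.1807]
tcp_rot: [-0.002, 0.735, 0.678, 0.003]
force: [0.7, -0.0, -3.0]
opening: 0.0394
grasp_force: 81.1
```

Run:
```python
from h import *
print(st()[0]['q'].round(2),st()[1],st()[0]['force'])
b=snap('side')
cv2.imwrite('pics/m8.png',cv2.resize(b[40:200,200:360],(560,560))[:,:,::-1])
```

```text
[-0.6   0.36 -0.18  1.53  0.06  1.25 -0.86] [0.49015118 0.38415736 0.18074736] [ 0.70531146 -0.01698152 -2.99090375]
```

View pics/m8.png

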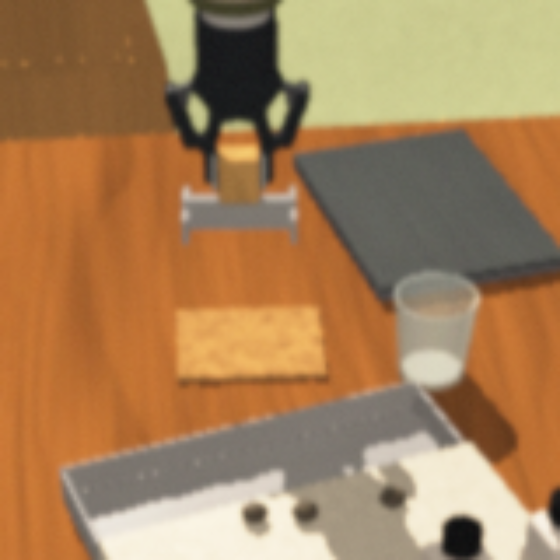

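Run:
```python
from h import *
for xy,z in [((-.02,-.024),.18),((-.02,-.024),.0895)]: go(np.r_[tow(xy),z],rot(0),0)
```

```text
d mm [-408.6   62.1   -3.9] rot [  0.   -0.4 -21. ] | tcp-> [ 0.518 -0.029  0.18 ]
d mm [-409.2   62.1   86.6] rot [  0.   -0.4 -21. ] | tcp-> [ 0.518 -0.029  0.09 ]
```

{"method": "jog_arm", "body": {
  "targets": [
    [-0.03, 0.004, -0.01, 0, 0, 0, 0.025],
    [-0.07, 0.01, -0.015, 0, 0, -3, 0.025],
    [-0.11, 0.017, -0.015, 0, 0, -6, 0.025],
    [-0.15, 0.023, -0.015, 0, 0, -9, 0.025],
    [-0.19, 0.029, -0.015, 0, 0, -12, 0.025],
    [-0.23, 0.035, -0.015, 0, 0, -15, 0.025],
    [-0.27, 0.041, -0.015, 0, 0, -18, 0.025],
    [-0.3, 0.046, -0.015, 0, 0, -21, 0.025]
  ]
}}

```text
time_s: 23.15
eef_pos: [0.5096, 0.0774, 0.1897]
tcp_rot: [-0.003, 0.6, 0.8, 0.0]
force: [-0.2, 0.2, -4.4]
opening: 0.0388
grasp_force: 81.5
```

Run:
```python
from h import *
for xy,z in [((-.02,-.024),.15),((-.02,-.024),.0895)]: go(np.r_[tow(xy),z],rot(0),0)
```

```text
d mm [-104.4  -21.7   39.2] rot [-0.1 -0.3  0. ] | tcp-> [ 0.518 -0.029  0.15 ]
d mm [-104.7  -21.5   99.7] rot [-0.1 -0.3  0. ] | tcp-> [ 0.518 -0.029  0.09 ]
```

{"method": "jog_arm", "body": {
  "targets": [
    [-0.03, -0.006, 0, 0, 0, 0, 0.025],
    [-0.06, -0.012, 0.01, 0, 0, 0, 0.025],
    [-0.09, -0.018, 0.02, 0, 0, 0, 0.025],
    [-0.105, -0.0215, 0.04, 0, 0, 0, 0.025],
    [-0.105, -0.0215, 0.06, 0, 0, 0, 0.025],
    [-0.105, -0.0215, 0.075, 0, 0, 0, 0.025],
    [-0.105, -0.0215, 0.085, 0, 0, 0, 0.025],
    [-0.105, -0.0215, 0.085, 0, 0, 0, 0.025]
  ]
}}

```text
time_s: 23.95
eef_pos: [0.5177, -0.0257, 0.1035]
tcp_rot: [-0.004, 0.6, 0.8, 0.0]
force: [0.2, -0.9, -3.6]
opening: 0.0391
grasp_force: 81.3
```

Run:
```python
from h import *
a=snap('top');b=snap('side')
c=np.hstack([cv2.resize(a[120:280,180:330],(400,427)),cv2.resize(b[100:260,210:360],(400,427))])
cv2.imwrite('pics/m9.png',c[:,:,::-1])
go(np.r_[tow((-.02,-.024)),.0895],rot(0),0)
go(np.r_[tow((-.155,-.024)),.0895],rot(0),0)
```

```text
d mm [-2.7 -2.  16.2] rot [-0.  -0.3  0. ] | tcp-> [ 0.518 -0.029  0.09 ]
d mm [132.3  -2.   16.9] rot [-0.  -0.3  0. ] | tcp-> [0.48  0.101 0.09 ]
```

View pics/m9.png

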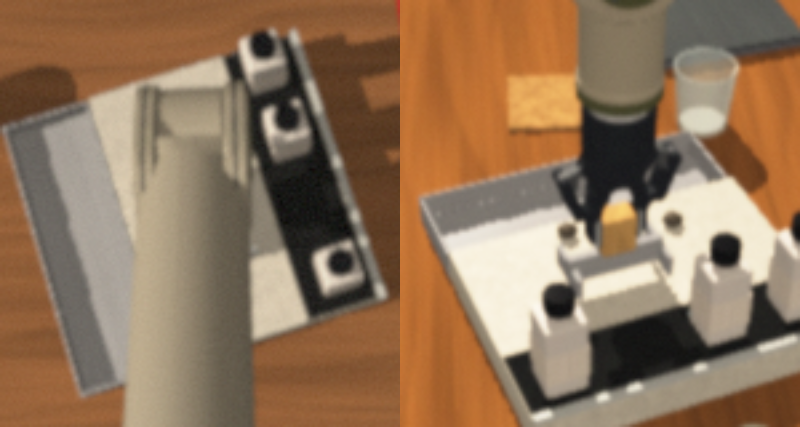

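{"method": "jog_arm", "body": {
  "targets": [
    [-0.002, -0.004, 0.005, 0, 0, 0, 0.025],
    [-0.002, -0.009, 0.009, 0, 0, 0, 0.025],
    [-0.002, -0.009, 0.012, 0, 0, 0, 0.025],
    [-0.002, -0.009, 0.014, 0, 0, 0, 0.025],
    [-0.002, -0.009, 0.015, 0, 0, 0, 0.025],
    [-0.002, -0.009, 0.016, 0, 0, 0, 0.025],
    [-0.002, -0.009, 0.016, 0, 0, 0, 0.025],
    [-0.002, -0.009, 0.016, 0, 0, 0, 0.025]
  ]
}}

```text
time_s: 24.85
eef_pos: [0.5113, -0.0301, 0.0897]
tcp_rot: [-0.002, 0.6, 0.8, 0.002]
force: [0.1, -0.2, -4.5]
opening: 0.0391
grasp_force: 81.4
```

Run:
```python
from h import *
go(np.r_[tow((-.155,-.031)),.0885],rot(0),0);print(st()[0]['force'])
```

```text
d mm [ 1.344e+02 -1.000e-01  1.900e+00] rot [ 0.  -0.3  0. ] | tcp-> [0.473 0.099 0.088]
[ 0.13719611 -0.20595035 -4.48968106]
```

{"method": "jog_arm", "body": {
  "targets": [
    [0.008, 0, 0, 0, 0, 0, 0.025],
    [0.016, 0, 0.0005, 0, 0, 0, 0.025],
    [0.024, 0, 0.001, 0, 0, 0, 0.025],
    [0.032, 0, 0.001, 0, 0, 0, 0.025],
    [0.04, 0, 0.001, 0, 0, 0, 0.025],
    [0.048, 0, 0.001, 0, 0, 0, 0.025],
    [0.056, 0, 0.001, 0, 0, 0, 0.025],
    [0.064, 0, 0.001, 0, 0, 0, 0.025]
  ]
}}

```text
time_s: 25.65
eef_pos: [0.493, 0.032, 0.089]
tcp_rot: [-0.002, 0.6, 0.8, 0.002]
force: [-0.0, 1.0, -4.2]
opening: 0.0392
grasp_force: 81.4
```

{"method": "jog_arm", "body": {
  "targets": [
    [0.009, 0, 0, 0, 0, 0, 0.025],
    [0.018, 0, 0, 0, 0, 0, 0.025],
    [0.027, 0, 0, 0, 0, 0, 0.025],
    [0.036, 0, 0, 0, 0, 0, 0.025],
    [0.045, 0, 0, 0, 0, 0, 0.025],
    [0.054, 0, 0, 0, 0, 0, 0.025],
    [0.063, 0, 0, 0, 0, 0, 0.025],
    [0.071, 0, 0, 0, 0, 0, 0.025]
  ]
}}

```text
time_s: 26.45
eef_pos: [0.473, 0.1003, 0.0894]
tcp_rot: [-0.002, 0.6, 0.8, 0.002]
force: [-0.8, -0.6, -4.3]
opening: 0.0391
grasp_force: 81.5
```

Run:
```python
from h import *
b=snap('side')
cv2.imwrite('pics/m10.png',cv2.resize(b[100:260,210:360],(560,598))[:,:,::-1])
go(np.r_[tow((-.155,-.031)),.12],rot(0),0)
print(st()[0]['force'])
```

```text
d mm [ -2.6  -0.1 -30.6] rot [ 0.  -0.3  0.1] | tcp-> [0.473 0.099 0.12 ]
[-0.60575197  1.53194302 -3.51085532]
```

View pics/m10.png

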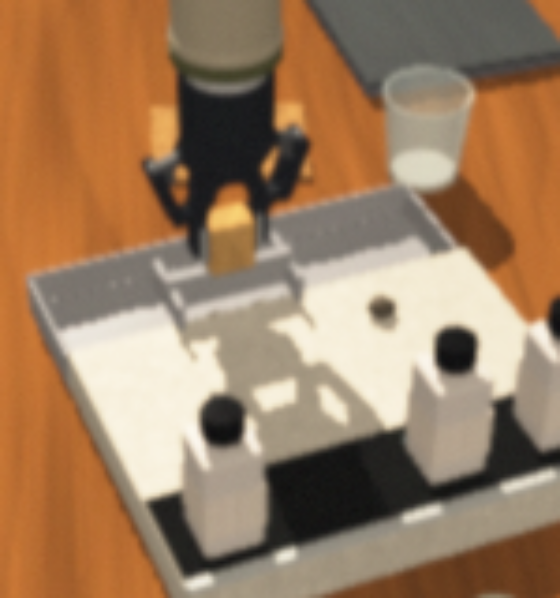

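{"method": "jog_arm", "body": {
  "targets": [
    [0, 0, -0.02, 0, 0, 0, 0.025],
    [0, 0, -0.045, 0, 0, 0, 0.025],
    [-0.01, 0.01, -0.06, 0, 0, 0, 0.025],
    [-0.035, 0.035, -0.06, 0, 0, 0, 0.025],
    [-0.06, 0.06, -0.06, 0, 0, 0, 0.025],
    [-0.09, 0.085, -0.06, 0, 0, 0, 0.025],
    [-0.12, 0.107, -0.06, 0, 0, 0, 0.025],
    [-0.135, 0.107, -0.06, 0, 0, 0, 0.025]
  ]
}}

```text
time_s: 27.3
eef_pos: [0.6162, -0.0028, 0.148]
tcp_rot: [-0.001, 0.6, 0.8, 0.001]
force: [-0.1, -0.8, -3.2]
opening: 0.0389
grasp_force: 82.5
```

{"method": "jog_arm", "body": {
  "targets": [
    [0, 0, 0.01, 0, 0, 0, 0.025],
    [0, 0, 0.022, 0, 0, 0, 0.025],
    [0, 0, 0.034, 0, 0, 0, 0.025],
    [0, 0, 0.044, 0, 0, 0, 0.025],
    [0, 0, 0.052, 0, 0, 0, 0.025],
    [0, 0, 0.057, 0, 0, 0, 0.025],
    [0, 0, 0.06, 0, 0, 0, 0.025],
    [0, 0, 0.06, 0, 0, 0, 0.025]
  ]
}}

```text
time_s: 28.1
eef_pos: [0.6138, -0.0, 0.0885]
tcp_rot: [-0.002, 0.6, 0.8, 0.002]
force: [0.5, 1.1, -3.2]
opening: 0.0394
grasp_force: 82.7
```

Run:
```python
from h import *
go(np.r_[tow((-.155,.077)),.0885],rot(0),0);print(st()[0]['force'])
```

```text
d mm [134.3   1.    0.7] rot [-0.  -0.3  0. ] | tcp-> [0.577 0.129 0.088]
[ 0.50707087  1.0505605  -3.16282974]
```

{"method": "jog_arm", "body": {
  "targets": [
    [0.008, 0, 0, 0, 0, 0, 0.025],
    [0.016, 0, 0, 0, 0, 0, 0.025],
    [0.024, 0, 0, 0, 0, 0, 0.025],
    [0.032, 0, 0, 0, 0, 0, 0.025],
    [0.04, 0, 0, 0, 0, 0, 0.025],
    [0.048, 0, 0, 0, 0, 0, 0.025],
    [0.056, 0, 0, 0, 0, 0, 0.025],
    [0.064, 0, 0, 0, 0, 0, 0.025]
  ]
}}

```text
time_s: 28.9
eef_pos: [0.5957, 0.062, 0.089]
tcp_rot: [-0.002, 0.6, 0.8, 0.002]
force: [-0.3, -0.2, -4.0]
opening: 0.0391
grasp_force: 82.7
```

{"method": "jog_arm", "body": {
  "targets": [
    [0.009, 0, 0, 0, 0, 0, 0.025],
    [0.018, 0, 0, 0, 0, 0, 0.025],
    [0.027, 0, 0, 0, 0, 0, 0.025],
    [0.036, 0, 0, 0, 0, 0, 0.025],
    [0.045, 0, 0, 0, 0, 0, 0.025],
    [0.054, 0, 0, 0, 0, 0, 0.025],
    [0.063, 0, 0, 0, 0, 0, 0.025],
    [0.072, 0, 0, 0, 0, 0, 0.025]
  ]
}}

```text
time_s: 29.7
eef_pos: [0.5754, 0.1312, 0.0894]
tcp_rot: [-0.002, 0.6, 0.8, 0.002]
force: [0.6, 0.6, -4.8]
opening: 0.0392
grasp_force: 82.7
```

{"method": "jog_arm", "body": {
  "targets": [
    [0, 0, -0.02, 0, 0, 0, 0.025],
    [0, 0, -0.045, 0, 0, 0, 0.025],
    [0, 0, -0.07, 0, 0, 0, 0.025],
    [0, 0, -0.09, 0, 0, 0, 0.025],
    [0, 0, -0.1, 0, 0, 0, 0.025],
    [0, 0, -0.1, 0, 0, 0, 0.025],
    [0, 0, -0.1, 0, 0, 0, 0.025],
    [0, 0, -0.1, 0, 0, 0, 0.025]
  ]
}}

```text
time_s: 30.5
eef_pos: [0.5751, 0.1298, 0.1879]
tcp_rot: [-0.003, 0.6, 0.8, 0.001]
force: [0.8, -0.5, -4.5]
opening: 0.0393
grasp_force: 82.6
```

Run:
```python
from h import *
print(rot(0,0).as_matrix()[:2,1])
# mat: tool y at angle -2.3deg -> yaw -18.6
go([.497,.378,.19],rot(0,-18.6),0);go([.497,.378,.0487],rot(0,-18.6),0)
for q in [(175,315),(175,155),(40,40)]:pass
```

```text
[0.95977121 0.28078325]
d mm [260.1  -5.3  -0.7] rot [-0.2 -0.3 18.6] | tcp-> [0.497 0.378 0.19 ]
d mm [259.4  -4.9 140.6] rot [-0.2 -0.3 18.6] | tcp-> [0.497 0.378 0.049]
```

{"method": "jog_arm", "body": {
  "targets": [
    [0.033, 0, 0, 0, 0, 2.5, 0.025],
    [0.066, 0, 0, 0, 0, 5, 0.025],
    [0.1, 0, 0, 0, 0, 8, 0.025],
    [0.135, -0.001, 0, 0, 0, 11, 0.025],
    [0.17, -0.002, 0, 0, 0, 14, 0.025],
    [0.205, -0.003, 0, 0, 0, 17, 0.025],
    [0.24, -0.004, 0, 0, 0, 18.6, 0.025],
    [0.26, -0.005, 0, 0, 0, 18.6, 0.025]
  ]
}}

```text
time_s: 31.3
eef_pos: [0.4956, 0.3812, 0.1894]
tcp_rot: [-0.003, 0.72, 0.694, 0.001]
force: [-0.7, -0.1, -4.4]
opening: 0.0392
grasp_force: 82.5
```

Run:
```python
from h import *
go([.497,.378,.0487],rot(0,-18.6),0)
im=snap('top'); 
# dark blobs over plate/tray region, in plate coords
hsv=cv2.cvtColor(im,cv2.COLOR_RGB2HSV)
poly=np.array([proj('top',np.r_[tow(p),.04]) for p in[(-.25,-.17),(-.25,.17),(.03,.17),(.03,-.17)]]).round().astype(np.int32)
mk=np.zeros(im.shape[:2],np.uint8);cv2.fillConvexPoly(mk,poly,255)
v=hsv[:,:,2].astype(int); bg=cv2.medianBlur(hsv[:,:,2],15).astype(int)
m=((bg-v>22)&(mk>0)).astype(np.uint8)
n,l,s,c=cv2.connectedComponentsWithStats(m)
for i in range(1,n):
    if s[i,4]>6: print(s[i].tolist(),'pl',topl(ray('top',c[i],.055)).round(3),'tray',topl(ray('top',c[i],.015)).round(3),v[l==i].mean().round())
```

```text
d mm [ -3.9   2.  140.7] rot [-0.2 -0.3  0.1] | tcp-> [0.497 0.378 0.049]
[204, 161, 9, 3, 13] pl [-0.158  0.163] tray [-0.162  0.176] 113.0
[218, 171, 21, 11, 67] pl [-0.109  0.1  ] tray [-0.112  0.112] 138.0
[216, 185, 5, 7, 25] pl [-0.153  0.067] tray [-0.157  0.077] 78.0
[233, 205, 5, 6, 18] pl [-0.117 -0.014] tray [-0.12  -0.006] 156.0
[222, 207, 7, 7, 35] pl [-0.15 -0.01] tray [-0.154 -0.002] 104.0
[212, 214, 4, 2, 7] pl [-0.191 -0.014] tray [-0.197 -0.006] 128.0
[225, 218, 7, 7, 39] pl [-0.151 -0.05 ] tray [-0.156 -0.043] 114.0
[209, 260, 4, 6, 12] pl [-0.244 -0.164] tray [-0.251 -0.161] 103.0
```

{"method": "jog_arm", "body": {
  "targets": [
    [-0.002, 0.001, 0.025, 0, 0, 0, 0.025],
    [-0.004, 0.002, 0.05, 0, 0, 0, 0.025],
    [-0.004, 0.002, 0.075, 0, 0, 0, 0.025],
    [-0.004, 0.002, 0.1, 0, 0, 0, 0.025],
    [-0.004, 0.002, 0.118, 0, 0, 0, 0.025],
    [-0.004, 0.002, 0.13, 0, 0, 0, 0.025],
    [-0.004, 0.002, 0.137, 0, 0, 0, 0.025],
    [-0.004, 0.002, 0.139, 0, 0, 0, 0.025]
  ]
}}

```text
time_s: 32.15
eef_pos: [0.4994, 0.3744, 0.051]
tcp_rot: [-0.002, 0.721, 0.693, 0.001]
force: [0.0, -0.2, -3.9]
opening: 0.0392
grasp_force: 82.6
```

{"method": "jog_arm", "body": {
  "targets": [
    [0, 0, 0.0005, 0, 0, 0, 0.025],
    [0, 0, 0.001, 0, 0, 0, 0.025],
    [0, 0, 0.0015, 0, 0, 0, 0.025],
    [0, 0, 0.002, 0, 0, 0, 0.025],
    [0, 0, 0.0025, 0, 0, 0, 0.025],
    [0, 0, 0.0025, 0, 0, 0, 0.025],
    [0, 0, 0.0025, 0, 0, 0, 0.025],
    [0, 0, 0.0025, 0, 0, 0, 0.025]
  ]
}}

```text
time_s: 32.95
eef_pos: [0.4996, 0.3747, 0.0493]
tcp_rot: [-0.002, 0.721, 0.693, 0.001]
force: [0.2, -0.4, -4.5]
opening: 0.0389
grasp_force: 82.7
```

{"method": "jog_arm", "body": {
  "targets": [
    [0, 0, 0.0005, 0, 0, 0, 0.025],
    [0, 0, 0.001, 0, 0, 0, 0.025],
    [0, 0, 0.0015, 0, 0, 0, 0.025],
    [0, 0, 0.002, 0, 0, 0, 0.025],
    [0, 0, 0.002, 0, 0, 0, 0.025],
    [0, 0, 0.002, 0, 0, 0, 0.025],
    [0, 0, 0.002, 0, 0, 0, 0.025],
    [0, 0, 0.002, 0, 0, 0, 0.025]
  ]
}}

```text
time_s: 33.75
eef_pos: [0.4997, 0.3748, 0.0487]
tcp_rot: [-0.002, 0.721, 0.693, 0.001]
force: [-6.4, -5.2, 11.3]
opening: 0.039
grasp_force: 84.5
```

Touching down; relieve slightly, open, and go straight up.

{"method": "jog_arm", "body": {
  "targets": [
    [0, 0, -0.001, 0, 0, 0, 0.025],
    [0, 0, -0.001, 0, 0, 0, 0.041],
    [0, 0, -0.001, 0, 0, 0, 0.045],
    [0, 0, -0.001, 0, 0, 0, 0.055],
    [0, 0, -0.001, 0, 0, 0, 0.07],
    [0, 0, -0.001, 0, 0, 0, 0.08],
    [0, 0, -0.001, 0, 0, 0, 0.08],
    [0, 0, -0.001, 0, 0, 0, 0.08]
  ]
}}

```text
time_s: 34.55
eef_pos: [0.4996, 0.3747, 0.0482]
tcp_rot: [-0.002, 0.721, 0.693, 0.001]
force: [-0.1, 0.3, 0.6]
opening: 0.0799
grasp_force: 0.0
```

{"method": "jog_arm", "body": {
  "targets": [
    [0, 0, -0.02, 0, 0, 0, 0.08],
    [0, 0, -0.045, 0, 0, 0, 0.08],
    [0, 0, -0.075, 0, 0, 0, 0.08],
    [0, 0, -0.11, 0, 0, 0, 0.08],
    [0, 0, -0.15, 0, 0, 0, 0.08],
    [0.03, 0, -0.18, 0, 0, 0, 0.08],
    [0.07, 0, -0.2, 0, 0, 0, 0.08],
    [0.11, 0, -0.2, 0, 0, 0, 0.08]
  ]
}}

```text
time_s: 35.35
eef_pos: [0.5055, 0.4854, 0.2534]
tcp_rot: [-0.002, 0.722, 0.692, 0.004]
force: [0.6, 0.7, 0.6]
opening: 0.0801
grasp_force: 0.0
```

{"method": "jog_arm", "body": {
  "targets": [
    [0.03, 0, 0, 0, 0, 0, 0.08],
    [0.06, 0, 0, 0, 0, 0, 0.08],
    [0.09, 0, 0, 0, 0, 0, 0.08],
    [0.09, 0, 0, 0, 0, 0, 0.08],
    [0.09, 0, 0, 0, 0, 0, 0.08],
    [0.09, 0, 0, 0, 0, 0, 0.08],
    [0.09, 0, 0, 0, 0, 0, 0.08],
    [0.09, 0, 0, 0, 0, 0, 0.08]
  ]
}}

```text
time_s: 36.15
eef_pos: [0.5084, 0.5727, 0.2499]
tcp_rot: [-0.002, 0.721, 0.692, 0.002]
force: [-0.1, 0.3, -0.3]
opening: 0.08
grasp_force: 0.0
```

Run:
```python
from h import *
im=snap('top');sd=snap('side')
# dark blobs in plate/tray + scraper pixels (grey = low saturation) within the mat
hsv=cv2.cvtColor(im,cv2.COLOR_RGB2HSV); v=hsv[:,:,2].astype(int); bg=cv2.medianBlur(hsv[:,:,2],15).astype(int)
def poly(n,pts,sh):
    k=np.zeros(sh,np.uint8);cv2.fillConvexPoly(k,np.array([proj(n,p) for p in pts]).round().astype(np.int32),255);return k
mk=poly('top',[np.r_[tow(p),.04] for p in[(-.25,-.17),(-.25,.17),(.03,.17),(.03,-.17)]],v.shape)
n,l,s,c=cv2.connectedComponentsWithStats(((bg-v>22)&(mk>0)).astype(np.uint8))
for i in range(1,n):
    if s[i,4]>12: print('blob',s[i].tolist(),'pl',topl(ray('top',c[i],.055)).round(3),'tray',topl(ray('top',c[i],.011)).round(3))
def grey(n,I):
    h=cv2.cvtColor(I,cv2.COLOR_RGB2HSV)
    k=poly(n,[[.39,.30,.03],[.60,.29,.03],[.60,.45,.03],[.39,.45,.03]],h.shape[:2])
    m=((h[:,:,1]<70)&(h[:,:,2]>70)&(k>0)).astype(np.uint8)
    nn,l,s,c=cv2.connectedComponentsWithStats(m)
    for i in range(1,nn):
        if s[i,4]>20:
            x,y,w,hh,a=s[i];print(n,'grey',s[i].tolist(),'ctr',ray(n,(x+w/2,y+hh/2),.03).round(3))
grey('top',im);grey('side',sd)
# dark caps
n,l,s,c=cv2.connectedComponentsWithStats(((sd.max(2)<45)).astype(np.uint8))
for i in range(1,n):
    if 30<s[i,4]<400 and 230<c[i][0]<390 and 100<c[i][1]<260: print('cap side',s[i].tolist(),topl(ray('side',c[i],.155)).round(3))
print(st()[1])
```

```text
blob [215, 185, 5, 7, 24] pl [-0.154  0.067] tray [-0.159  0.079]
blob [213, 196, 11, 6, 28] pl [-0.159  0.031] tray [-0.164  0.041]
blob [222, 206, 6, 8, 38] pl [-0.151 -0.01 ] tray [-0.156 -0.001]
blob [225, 218, 7, 7, 39] pl [-0.151 -0.05 ] tray [-0.156 -0.042]
top grey [135, 206, 19, 11, 92] ctr [0.5   0.378 0.03 ]
top grey [132, 227, 19, 12, 98] ctr [0.427 0.386 0.03 ]
side grey [246, 127, 31, 13, 233] ctr [0.466 0.372 0.03 ]
cap side [358, 180, 10, 11, 87] [0.087 0.143]
cap side [327, 188, 10, 11, 94] [0.087 0.05 ]
cap side [265, 207, 10, 12, 99] [ 0.095 -0.131]
[0.50817676 0.57298711 0.24971404]
```

Run:
```python
from h import *
print(ray('top',(143,222.5),.026),ray('side',(261.5,133.5),.02))
for q in((135,208),(132,237)):print(ray('top',q,.026))
for w in([.464,.380,.15],[.464,.380,.0655]):go(w,rot(0,-21.3))
```

```text
[0.46258189 0.38299131 0.026     ] [0.46652559 0.38656842 0.02      ]
[0.51313757 0.41199823 0.026     ]
[0.41424372 0.41894247 0.026     ]
d mm [-195.2  -36.2  115.7] rot [-0.1 -0.3  2.7] | tcp-> [0.464 0.38  0.133]
d mm [-195.7  -36.   200.2] rot [-0.1 -0.3  2.7] | tcp-> [0.464 0.38  0.048]
```

{"method": "jog_arm", "body": {
  "targets": [
    [-0.04, -0.007, 0.02, 0, 0, 0, 0.08],
    [-0.08, -0.015, 0.04, 0, 0, 1, 0.08],
    [-0.12, -0.022, 0.06, 0, 0, 2, 0.08],
    [-0.155, -0.029, 0.08, 0, 0, 2, 0.08],
    [-0.185, -0.034, 0.1, 0, 0, 2, 0.08],
    [-0.193, -0.036, 0.115, 0, 0, 2, 0.08],
    [-0.193, -0.036, 0.115, 0, 0, 2, 0.08],
    [-0.193, -0.036, 0.115, 0, 0, 2, 0.08]
  ]
}}

```text
time_s: 37.05
eef_pos: [0.4642, 0.3834, 0.1342]
tcp_rot: [-0.003, 0.733, 0.68, 0.002]
force: [0.0, 1.3, 0.7]
opening: 0.08
grasp_force: 0.0
```

Run:
```python
from h import *
go([.464,.382,.0655],rot(0,-20.6))
sd=snap('side'); h=cv2.cvtColor(sd,cv2.COLOR_RGB2HSV)
# fingers (dark) and grip (yellowish, bright) columns
m=((h[:,:,1]>90)&(h[:,:,2]>190)).astype(np.uint8); m[:,:235]=0;m[:,290:]=0;m[:100]=0;m[130:]=0
print(cv2.connectedComponentsWithStats(m)[2].tolist())
m=((sd.max(2)<70)).astype(np.uint8); 
for r in range(100,118,2): print(r,np.where(m[r,230:300])[0]+230)
```

```text
d mm [-1.9  0.  85.7] rot [-0.1 -0.3  0. ] | tcp-> [0.464 0.382 0.048]
[[0, 0, 560, 420, 234723], [239, 100, 1, 1, 1], [255, 100, 35, 30, 351], [239, 105, 1, 1, 1], [239, 107, 2, 2, 3], [240, 110, 2, 1, 2], [240, 112, 2, 5, 6], [240, 113, 16, 17, 105], [242, 116, 1, 1, 1], [272, 121, 1, 1, 1], [286, 121, 1, 1, 1], [271, 123, 2, 2, 2], [238, 128, 2, 2, 3]]
100 [246 275]
102 []
104 []
106 []
108 []
110 []
112 []
114 []
116 []
```

{"method": "jog_arm", "body": {
  "targets": [
    [-0.001, 0, 0.015, 0, 0, 0, 0.08],
    [-0.001, 0, 0.03, 0, 0, 0, 0.08],
    [-0.001, 0, 0.045, 0, 0, 0, 0.08],
    [-0.001, 0, 0.058, 0, 0, 0, 0.08],
    [-0.001, 0, 0.07, 0, 0, 0, 0.08],
    [-0.001, 0, 0.08, 0, 0, 0, 0.08],
    [-0.001, 0, 0.0855, 0, 0, 0, 0.08],
    [-0.001, 0, 0.0855, 0, 0, 0, 0.08]
  ]
}}

```text
time_s: 37.9
eef_pos: [0.4635, 0.3819, 0.047]
tcp_rot: [-0.002, 0.733, 0.68, 0.001]
force: [-0.7, -0.2, 0.7]
opening: 0.0798
grasp_force: 0.0
```

{"method": "jog_arm", "body": {
  "targets": [
    [0, 0, 0, 0, 0, 0, 0.065],
    [0, 0, 0, 0, 0, 0, 0.05],
    [0, 0, 0, 0, 0, 0, 0.045],
    [0, 0, 0, 0, 0, 0, 0.038],
    [0, 0, 0, 0, 0, 0, 0.025],
    [0, 0, 0, 0, 0, 0, 0.025],
    [0, 0, 0, 0, 0, 0, 0.025],
    [0, 0, 0, 0, 0, 0, 0.025]
  ],
  "newtons": 60
}}

```text
time_s: 38.7
eef_pos: [0.4642, 0.3824, 0.0485]
tcp_rot: [-0.002, 0.733, 0.68, 0.002]
force: [-0.3, -0.8, 5.4]
opening: 0.0395
grasp_force: 61.1
```

Run:
```python
from h import *
go([.497,.378,.049],rot(0,-18.6),0);print(st()[1])
```

```text
d mm [-1.9 33.  -0.6] rot [-0.1 -0.3 -2. ] | tcp-> [0.497 0.378 0.049]
[0.46420844 0.38239201 0.0484927 ]
```

{"method": "jog_arm", "body": {
  "targets": [
    [0, 0, -0.008, 0, 0, 0, 0.025],
    [0, 0, -0.015, 0, 0, 0, 0.025],
    [-0.001, 0.016, -0.015, 0, 0, -1, 0.025],
    [-0.002, 0.033, -0.015, 0, 0, -2, 0.025],
    [-0.002, 0.033, -0.01, 0, 0, -2, 0.025],
    [-0.002, 0.033, -0.005, 0, 0, -2, 0.025],
    [-0.002, 0.033, -0.001, 0, 0, -2, 0.025],
    [-0.002, 0.033, 0, 0, 0, -2, 0.025]
  ]
}}

```text
time_s: 39.5
eef_pos: [0.4957, 0.378, 0.0485]
tcp_rot: [-0.002, 0.721, 0.693, 0.001]
force: [-7.2, -6.4, 14.1]
opening: 0.0395
grasp_force: 63.7
```

{"method": "jog_arm", "body": {
  "targets": [
    [0, 0, 0.0005, 0, 0, 0, 0.025],
    [0, 0, 0.001, 0, 0, 0, 0.025],
    [0, 0, 0.0015, 0, 0, 0, 0.025],
    [0, 0, 0.0015, 0, 0, 0, 0.025],
    [0, 0, 0.0015, 0, 0, 0, 0.025],
    [0, 0, 0.0015, 0, 0, 0, 0.025],
    [0, 0, 0.0015, 0, 0, 0, 0.025],
    [0, 0, 0.0015, 0, 0, 0, 0.025]
  ]
}}

```text
time_s: 40.3
eef_pos: [0.4957, 0.3781, 0.0485]
tcp_rot: [-0.002, 0.721, 0.693, 0.001]
force: [-8.3, -8.0, 19.7]
opening: 0.0395
grasp_force: 64.5
```

{"method": "jog_arm", "body": {
  "targets": [
    [0, 0, -0.0025, 0, 0, 0, 0.025],
    [0, 0, -0.0025, 0, 0, 0, 0.041],
    [0, 0, -0.0025, 0, 0, 0, 0.045],
    [0, 0, -0.0025, 0, 0, 0, 0.055],
    [0, 0, -0.0025, 0, 0, 0, 0.07],
    [0, 0, -0.0025, 0, 0, 0, 0.08],
    [0, 0, -0.0025, 0, 0, 0, 0.08],
    [0, 0, -0.0025, 0, 0, 0, 0.08]
  ]
}}

```text
time_s: 41.1
eef_pos: [0.4966, 0.3777, 0.0487]
tcp_rot: [-0.002, 0.721, 0.693, 0.001]
force: [-0.8, 0.0, -0.6]
opening: 0.08
grasp_force: 0.0
```

{"method": "jog_arm", "body": {
  "targets": [
    [0, 0, -0.02, 0, 0, 0, 0.08],
    [0, 0, -0.045, 0, 0, 0, 0.08],
    [0, 0, -0.075, 0, 0, 0, 0.08],
    [0, 0, -0.11, 0, 0, 0, 0.08],
    [0, 0, -0.15, 0, 0, 0, 0.08],
    [0.03, 0, -0.18, 0, 0, 0, 0.08],
    [0.07, 0, -0.2, 0, 0, 0, 0.08],
    [0.11, 0, -0.2, 0, 0, 0, 0.08]
  ]
}}

```text
time_s: 41.9
eef_pos: [0.5025, 0.4884, 0.2539]
tcp_rot: [-0.002, 0.722, 0.692, 0.004]
force: [0.3, 1.0, -0.6]
opening: 0.0803
grasp_force: 0.0
```

{"method": "jog_arm", "body": {
  "targets": [
    [0.03, 0, 0, 0, 0, 0, 0.08],
    [0.06, 0, 0, 0, 0, 0, 0.08],
    [0.09, 0, 0, 0, 0, 0, 0.08],
    [0.09, 0, 0, 0, 0, 0, 0.08],
    [0.09, 0, 0, 0, 0, 0, 0.08],
    [0.09, 0, 0, 0, 0, 0, 0.08],
    [0.09, 0, 0, 0, 0, 0, 0.08],
    [0.09, 0, 0, 0, 0, 0, 0.08]
  ]
}}

```text
time_s: 42.7
eef_pos: [0.5054, 0.5757, 0.2505]
tcp_rot: [-0.002, 0.721, 0.692, 0.002]
force: [0.4, 0.2, -0.5]
opening: 0.08
grasp_force: 0.0
```

Run:
```python
from h import *
im=snap('top');sd=snap('side')
for n,I in(('top',im),('side',sd)):
    h=cv2.cvtColor(I,cv2.COLOR_RGB2HSV); k=np.zeros(h.shape[:2],np.uint8)
    cv2.fillConvexPoly(k,np.array([proj(n,p) for p in [[.39,.30,.03],[.60,.29,.03],[.60,.45,.03],[.39,.45,.03]]]).round().astype(np.int32),255)
    m=((h[:,:,1]<70)&(h[:,:,2]>70)&(k>0)).astype(np.uint8)
    nn,l,s,c=cv2.connectedComponentsWithStats(m)
    for i in range(1,nn):
        if s[i,4]>20: print(n,s[i].tolist())
    b=np.array([t for t in s[1:] if t[4]>20]); x0,y0=b[:,0].min(),b[:,1].min();x1=(b[:,0]+b[:,2]).max();y1=(b[:,1]+b[:,3]).max()
    print(ray(n,((x0+x1)/2,(y0+y1)/2),.024))
print(st()[1],st()[0]['force'])
```

```text
top [136, 197, 19, 10, 91]
top [134, 218, 19, 12, 94]
[0.49361832 0.3794888  0.024     ]
side [255, 127, 31, 13, 232]
[0.49828511 0.37745615 0.024     ]
[0.50519653 0.57599301 0.25027139] [-0.6335208  -0.64871123  0.21891965]
```

Scraper is centred on the mat, the stones are in the tray and the bottles are upright, so I'll hand in.

```bash
python3 -c "
from bench import robot
print(robot.hand_in())"
```

```text
the job is handed in; nothing more can be done
None
```

I handed the job in at about 43 s: all three bottles measured upright on the strip, the three stones measured in the waste tray, and the scraper stood at the mat's centre to within about 4 mm, after I put it back once because it had been knocked aside; the hand-in returned no verdict.

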